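# Restock the sloped stamp rack

### The job

Two of the four pockets in the sloped wooden rack are empty: put one of the two spare texture stamps from the table into each empty pocket, wooden foot first, and push it in against the spring until it sits fully home on the pocket's floor, without ramming it. Leave the stamps that are already stored, and everything else on the table, where they are.

Things in the scene. Friction and masses are not known exactly. Their poses are not given: they have to be found in the camera images.
- rack: Fixed sloped plywood block, 248 mm wide: four square pockets in a row along its y, 62 mm apart, 27 mm wide, 110 mm deep. Each axis rises 40 degrees above level from floor to mouth, towards rack +x. The block ends flush with the mouths and reaches 22 mm below and 19 mm above each axis, square to it. Origin at table height, below the middle of the row of pocket floors; x level, to the open side.
- pocket0_mouth (a point): centre of the square mouth of pocket 0. A window in the pocket roof, 28 to 96 mm from the floor, shows a steel leaf spring, hinged near the mouth, that hangs into the pocket: it takes some 5 to 20 N to push a stamp past it and on to the floor, and a stamp does not slide home by its own weight.
- pocket0_floor (a point): centre of the hard floor (closed lower end) of pocket 0, 110 mm down its axis from the mouth
- pocket1_mouth (a point): centre of the square mouth of pocket 1. A window in the pocket roof, 28 to 96 mm from the floor, shows a steel leaf spring, hinged near the mouth, that hangs into the pocket: it takes some 5 to 20 N to push a stamp past it and on to the floor, and a stamp does not slide home by its own weight.
- pocket1_floor (a point): centre of the hard floor (closed lower end) of pocket 1, 110 mm down its axis from the mouth
- pocket2_mouth (a point): centre of the square mouth of pocket 2. A window in the pocket roof, 28 to 96 mm from the floor, shows a steel leaf spring, hinged near the mouth, that hangs into the pocket: it takes some 5 to 20 N to push a stamp past it and on to the floor, and a stamp does not slide home by its own weight.
- pocket2_floor (a point): centre of the hard floor (closed lower end) of pocket 2, 110 mm down its axis from the mouth
- pocket3_mouth (a point): centre of the square mouth of pocket 3. A window in the pocket roof, 28 to 96 mm from the floor, shows a steel leaf spring, hinged near the mouth, that hangs into the pocket: it takes some 5 to 20 N to push a stamp past it and on to the floor, and a stamp does not slide home by its own weight.
- pocket3_floor (a point): centre of the hard floor (closed lower end) of pocket 3, 110 mm down its axis from the mouth
- stamp_a: Texture stamp, a stick 150 mm long, about 140 g. Origin mid-length on its axis; x along it to the metal head. -75 to -61 mm: round wooden foot, tapering from 24 to 16 mm at its end; to 32 mm: square beech handle, 24 mm; to 75 mm: square aluminium head, 22 mm. It is stored in a pocket or lies flat on the table as a spare. Fully home in a pocket, only its last 40 mm (the head) stands out.
- stamp_a_foot (a point): middle of the end face of that stamp's wooden foot
- stamp_b: Texture stamp, a stick 150 mm long, about 140 g. Origin mid-length on its axis; x along it to the metal head. -75 to -61 mm: round wooden foot, tapering from 24 to 16 mm at its end; to 32 mm: square beech handle, 24 mm; to 75 mm: square aluminium head, 22 mm. It is stored in a pocket or lies flat on the table as a spare. Fully home in a pocket, only its last 40 mm (the head) stands out.
- stamp_b_foot (a point): middle of the end face of that stamp's wooden foot
- stamp_c: Texture stamp, a stick 150 mm long, about 140 g. Origin mid-length on its axis; x along it to the metal head. -75 to -61 mm: round wooden foot, tapering from 24 to 16 mm at its end; to 32 mm: square beech handle, 24 mm; to 75 mm: square aluminium head, 22 mm. It is stored in a pocket or lies flat on the table as a spare. Fully home in a pocket, only its last 40 mm (the head) stands out.
- stamp_c_foot (a point): middle of the end face of that stamp's wooden foot
- stamp_d: Texture stamp, a stick 150 mm long, about 140 g. Origin mid-length on its axis; x along it to the metal head. -75 to -61 mm: round wooden foot, tapering from 24 to 16 mm at its end; to 32 mm: square beech handle, 24 mm; to 75 mm: square aluminium head, 22 mm. It is stored in a pocket or lies flat on the table as a spare. Fully home in a pocket, only its last 40 mm (the head) stands out.
- stamp_d_foot (a point): middle of the end face of that stamp's wooden foot
- tub: Bystander: empty blue plastic tub, 120 x 170 mm, 85 mm high; origin under its centre
- bowl: Bystander: white bowl, 130 mm across, 70 mm high; origin under its centre
- figure: Bystander: plaster figure, 320 mm tall, 104 mm across its foot; origin under its centre
- block: Bystander: printing block of darker wood, 70 x 50 x 40 mm with a knob on top, 70 mm high in all; origin under its centre
Not all that is in view belongs to the job. Leave any blue or orange look-alike of the stamp_c alone.

How it is judged:
At the end, for the whole second after the job is handed in: Each of the four pockets holds a stamp, foot first, with the end of its foot within 8 mm of the centre of the pocket's floor, and all four stamps are at rest (distance between any of stamp_a_foot, stamp_b_foot, stamp_c_foot, stamp_d_foot and pocket0_floor below 0.008 m and distance between any of stamp_a_foot, stamp_b_foot, stamp_c_foot, stamp_d_foot and pocket1_floor below 0.008 m and distance between any of stamp_a_foot, stamp_b_foot, stamp_c_foot, stamp_d_foot and pocket2_floor below 0.008 m and distance between any of stamp_a_foot, stamp_b_foot, stamp_c_foot, stamp_d_foot and pocket3_floor below 0.008 m and linear speed of each of stamp_a, stamp_b, stamp_c, stamp_d below 0.02 m/s); the robot touches nothing.
It fails at once if a spare is rammed against the rack with more than 80 N (contact force between any of stamp_c, stamp_d and rack above 80 N).
It fails at once if a stamp already stored is pushed or pulled more than 15 mm (distance of any of stamp_a, stamp_b from where it was at the start of the episode above 0.015 m).
It fails at once if a bystander is shifted more than 30 mm (distance of any of tub, bowl, figure, block from where it was at the start of the episode above 0.03 m).
It also fails if it takes over 72 s, if anything falls off the work surface, if the arm or the gripper's body presses on something with over 40 N, if the wrist force passes 120 N, or if a joint passes its speed limit or range.

### The arm

A 6-joint arm with a two-finger parallel gripper is mounted at the origin on the work surface. World frame = base frame: x ahead of the robot, y to its left, z up, the work surface at z = 0. Lengths are in m, angles in rad, forces in N, time in s.
With the tool pointing down it reaches from about 0.375 to 0.75 m from the base axis. Payload 9 kg.
Tool frame: the origin (TCP) lies midway between the tips of the shut fingers; the grasp point (between the pads) lies tcp_to_grasp behind it (tcp_to_grasp is the distance from the TCP to the grasp point, in m); z points along the fingers, y is the line along which they close (so a half turn about z gives the same grasp; the last joint's range is limited). The gripper opens to 85 mm and grips with 20 to 120 N. Pads are 22 mm wide; open, the fingers measure 114 mm over their backs; the gripper's body (76 mm by 85 mm) begins 54 mm behind the grasp point. The pads swing forward as they close: fully open they stand 13 mm farther back than shut.
Start: joints at [0.898, 0.104, 0.097, 1.564, 0, 1.353], TCP at [0.264, 0.539, 0.195] pointing down, gripper open.
Joint ranges: [-2.99, 2.99], [-0.84, 1.86], [-1.1, 1.16], [-1.84, 2.11], [-1.51, 1.56], [-3.14, 3.14]. Speed limits (rad/s): [2.22, 2.22, 2.57, 3.14, 3.14, 3.14].

### API

Orientations are given as [roll, pitch, yaw] about the fixed x, y, z axes, in that order (R = Rz(yaw) Ry(pitch) Rx(roll)).
In Python, from plant import * gives the robot as it stands. The module is installed in compiled form; this text tells all that it offers.
- The arm moves only by the tool servo_tool, never from a script. Its argument "plan" is a list of rows, each an object of numbers: "tx", "ty", "tz": the shift along the tool's x, y, z as a fraction of full scale; "yaw": the turn about the tool's z as a fraction of full scale. In form: [{"tx": .., "ty": .., "tz": .., "yaw": ..}, ...]. A call has 1 to 20 rows; each row shifts and turns the commanded pose from where the row before left it, along the tool's axes as they then stand; what a row does not reach is not made up. Full scale, the value 1, is 0.03 m for a shift and pi rad for a turn. A row lasts 1/10 s, in which the tool goes at most 50 mm and 8.59 degrees, less where a joint would pass 70% of its speed; a pose out of reach is approached as far as the arm can. A call with a number of a shift or a turn outside -1 to 1 is refused whole. A call with a gripper value outside its range is refused whole. "gripper" is the opening, from -1 (shut) to 1 (fully open), set as the call begins (left out, the last holds). The fingers move at their own pace and stop on an object; "newtons" is the grip in N (left out, the last holds). Time passes only in rows, so rows that do not move let the fingers close. It gives the time, the measured TCP pose, the force, the opening and the grip force at its end, in the units of the state.
- read_state(): the state, without advancing time (a new reading comes with each control period).
- camera(name): name is "scene" or "top" or "wrist"; returns (picture, depth): 420x560x3 uint8, blue, green, red; 420x560 float32, m along the optical axis (not along the pixel's ray), 0 where there is no reading.
- camera_params(name): a dict with "fx", "fy", "cx", "cy" (pixels), "R" (3x3) and "t" (3): a world point X has camera coordinates R X + t; the wrist camera has in their place "hand_eye" (4x4, takes a point from camera to tool coordinates, whose origin is the TCP and whose axes are the flange's). Camera axes: x right, y down, z forward; pixel columns grow to the right and rows downward; lengths in m; the calibration is good to about 2 mm. A picture is of the moment at which its call begins: read the wrist's pose just before it. camera_params takes no time and is no camera call.
- sign_off(): hands the job in; it is judged then, once.
The state is a dict: "clock": time; "joint_positions": joint angles; "qd": joint speeds; "joint_efforts": joint torques, N m; "tool_pos": TCP position; "tcp_rot": TCP orientation; "force": force on the tool from outside, world axes, zero at the start; "moment": the same for the moment, N m; "gripper_width": finger opening in m; "grip_force": force on a finger pad.
Only numpy, scipy, OpenCV 4.12 (cv2) and the standard library are available. Lean on these libraries where they do the work, as an engineer would, in place of code of your own. Each camera call takes 0.05 s, during which the arm holds its last target. There are 200 camera calls.

## Working session

There is one attempt and no reset: what is moved stays moved. The work goes in short steps, Python scripts to look and compute and a tool call to move; the robot and the scene stay as the last step left them, time stands still between calls to the robot, and variables do not carry over. Pictures are saved under pics/ and viewed, at most 10 in all, crops included, and the job is handed in when it is done.

Besides the shell and the picture viewer there is one more tool, called after "Emit:" as name(argument=value, ...) on one line, values as JSON. servo_tool: Moves the arm, as the interface text tells. Its arguments: {"type":"object","properties":{"plan":{"type":"array"},"gripper":{"type":"number"},"newtons":{"type":"number"}},"required":["plan"]}

```bash
mkdir -p pics; cat > h.py <<'E'
from plant import *
import numpy as np, cv2
from scipy.spatial.transform import Rotation as Ro
def grab(n):
    s=read_state(); im,d=camera(n); p=camera_params(n)
    K=(p['fx'],p['fy'],p['cx'],p['cy'])
    if n=='wrist':
        H=np.array(p['hand_eye']); Rt=rot(s); M=np.eye(4); M[:3,:3]=Rt; M[:3,3]=s['tool_pos']; M=M@H
    else:
        M=np.eye(4); R=np.array(p['R']); M[:3,:3]=R.T; M[:3,3]=-R.T@np.array(p['t'])
    return im,d,K,M
def rot(s):
    r=np.array(s['tcp_rot']); return r if r.shape==(3,3) else Ro.from_euler('xyz',r).as_matrix()
def cloud(d,K,M):
    v,u=np.mgrid[:d.shape[0],:d.shape[1]]
    P=np.stack([(u-K[2])/K[0]*d,(v-K[3])/K[1]*d,d],-1)
    W=P@M[:3,:3].T+M[:3,3]; W[d<=0]=np.nan; return W
def ray(u,v,K,M,z):
    r=M[:3,:3]@np.array([(u-K[2])/K[0],(v-K[3])/K[1],1]); o=M[:3,3]; return o+r*(z-o[2])/r[2]
E
python3 - <<'E'
from h import *
s=read_state(); print({k:np.round(v,3).tolist() for k,v in s.items()})
try: print(tcp_to_grasp)
except Exception as e: print(e)
for n in ['scene','top']:
    im,d,K,M=grab(n); cv2.imwrite(f'pics/{n}0.png',im); np.savez(f'{n}0.npz',im=im,d=d,K=K,M=M); print(n,K,np.round(M,3).tolist())
E
```

```text
{'clock': 0.0, 'joint_positions': [0.898, 0.105, 0.096, 1.564, -0.0, 1.353], 'qd': [0.0, 0.0, 0.0, 0.0, 0.001, 0.0], 'joint_efforts': [0.002, -55.692, 50.365, 0.017, -0.0, -0.0], 'tool_pos': [0.263, 0.539, 0.195], 'tcp_rot': [-3.14, -0.0, 2.687], 'force': [-0.248, 0.769, 0.34], 'moment': [-0.012, -0.046, 0.031], 'grip_force': 0.0, 'gripper_width': 0.085}
0.0187
scene (534.3728682402573, 534.3728682402573, 280.33611905536765, 202.89714306437978) [[-0.663, 0.544, -0.514, 1.357], [0.749, 0.467, -0.47, 0.668], [-0.016, -0.697, -0.717, 1.201], [0.0, 0.0, 0.0, 1.0]]
top (523.4309998135373, 523.4309998135373, 277.8870683278313, 216.76942138467086) [[-0.006, -0.997, 0.078, 0.421], [-1.0, 0.006, 0.003, -0.083], [-0.003, -0.078, -0.997, 1.658], [0.0, 0.0, 0.0, 1.0]]
```

View pics/scene0.png

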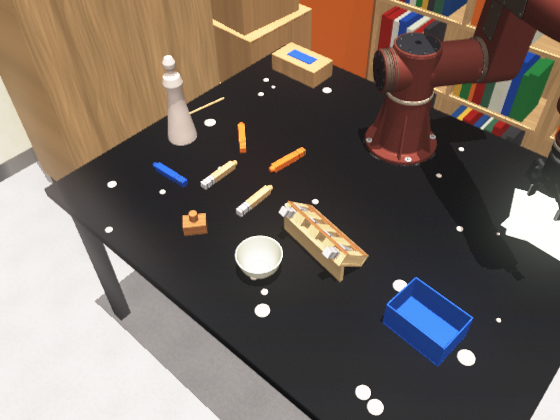

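View pics/top0.png

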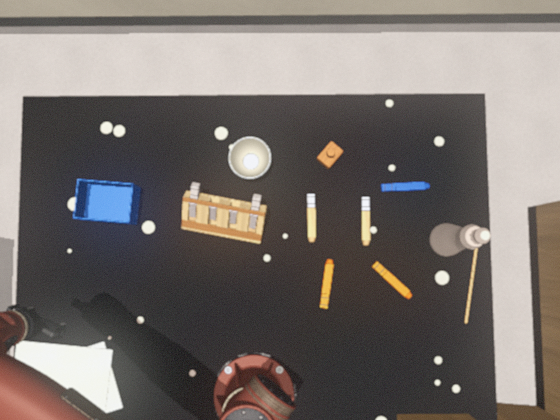

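```bash
cat > m1.py <<'E'
from h import *
z=np.load('top0.npz'); im,d,K,M=z['im'],z['d'],z['K'],z['M']; W=cloud(d,K,M)
hsv=cv2.cvtColor(im,cv2.COLOR_BGR2HSV)
for name,(u0,u1,v0,v1) in dict(s1=(295,325,180,255),s2=(352,380,185,255)).items():
    sub=im[v0:v1,u0:u1]; g=cv2.cvtColor(sub,cv2.COLOR_BGR2GRAY); m=(g>90).astype(np.uint8)
    n,l,st,c=cv2.connectedComponentsWithStats(m); i=1+np.argmax(st[1:,4]); v,u=np.where(l==i)
    (cx,cy),(w,h),a=cv2.minAreaRect(np.stack([u,v],1).astype(np.float32)); 
    P=np.array([ray(uu+u0,vv+v0,K,M,.024) for uu,vv in zip(u,v)])
    c=P.mean(0); e=np.linalg.svd(P-c)[2][0]; e=e*np.sign(e[0]); t=(P-c)@e
    print(name,'px',cx+u0,cy+v0,'c',(c+e*(t.max()+t.min())/2).round(3),'yaw',np.degrees(np.arctan2(e[1],e[0])).round(1),'len',np.ptp(t).round(3),'z',np.nanmedian(W[v+v0,u+u0,2]).round(3))
# rack
for n in ['top','scene']:
    z=np.load(n+'0.npz'); W=cloud(z['d'],z['K'],z['M'])
    c0=ray(224,213,K,M,.06) 
    m=(np.linalg.norm(W[...,:2]-c0[:2],axis=-1)<.16)&(W[...,2]>.02)&(W[...,2]<.2)&~((W[...,0]>.60+0))
    P=W[m]; 
    best=None; rng=np.random.default_rng(0)
    for _ in range(3000):
        a,b,c=P[rng.choice(len(P),3,replace=False)]; nn=np.cross(b-a,c-a); L=np.linalg.norm(nn)
        if L<1e-6: continue
        nn/=L; nn*=np.sign(nn[2]); 
        if not .65<nn[2]<.87: continue
        k=np.abs((P-a)@nn)<.004
        if best is None or k.sum()>best.sum(): best=k
    Q=P[best]; c=Q.mean(0); nn=np.linalg.svd(Q-c,full_matrices=False)[2][2]; nn*=np.sign(nn[2])
    print(n,'n',nn.round(3),'tilt',np.degrees(np.arccos(nn[2])).round(1),'yaw of -n',np.degrees(np.arctan2(-nn[1],-nn[0])).round(1),'c',c.round(3),len(P),best.sum(),'zmax',Q[:,2].max().round(3), 'allmax',P.max(0).round(3),P.min(0).round(3))
E
python3 m1.py
```

```text
s1 px 311.0 217.5 c [ 0.546 -0.182  0.024] yaw 0.8 len 0.154 z 0.023
s2 px 369.0 220.5 c [ 0.535 -0.354  0.024] yaw 1.1 len 0.154 z 0.022
top n [-0.631  0.127  0.765] tilt 40.1 yaw of -n -11.4 c [0.537 0.092 0.075] 2976 1836 zmax 0.134 allmax [0.6   0.223 0.135] [ 0.47 -0.04  0.02]
scene n [-0.626  0.126  0.769] tilt 39.7 yaw of -n -11.4 c [0.54  0.1   0.077] 2360 1068 zmax 0.115 allmax [0.6   0.222 0.131] [ 0.465 -0.042  0.02 ]
```

Emit:
servo_tool(plan=[{"tz":-0.9,"yaw":-0.037},{"tz":-0.9,"yaw":-0.037},{"tz":-0.9,"yaw":-0.037},{"tz":-0.9,"yaw":-0.037},{"tx":-0.7,"ty":-0.9},{"tx":-0.7,"ty":-0.9},{"tx":-0.7,"ty":-0.9},{"tx":-0.7,"ty":-0.9},{"tx":-0.7,"ty":-0.9},{"tx":-0.7,"ty":-0.9},{"tx":-0.7,"ty":-0.9},{"tx":-0.7,"ty":-0.9},{"tx":-0.7,"ty":-0.9},{"tx":-0.7,"ty":-0.9},{"tx":-0.7,"ty":-0.9},{"tx":-0.7,"ty":-0.9},{"tx":-0.7,"ty":-0.9},{"tx":-0.7,"ty":-0.9},{"tx":-0.7,"ty":-0.9},{}])

```text
invalid input at $.plan[0]: expected keys tx, ty, tz, yaw
```

```bash
python3 - <<'E'
from h import *
im,d,K,M=grab('wrist'); s=read_state(); print(s['clock'],s['tool_pos'],s['tcp_rot'],s['force']); print(K,np.round(M,3).tolist(),np.round(camera_params('wrist')['hand_eye'],3).tolist())
cv2.imwrite('pics/w1.png',im); np.savez('w1.npz',im=im,d=d,K=K,M=M)
E
```

```text
0.15 [0.26338208 0.53880212 0.1948138 ] [-3.14064176e+00 -2.39773556e-04  2.68680089e+00] [ 0.62793864 -0.40966707  0.12021036]
(335.3276728457025, 335.3276728457025, 278.6000086290463, 203.74135592786337) [[0.44, 0.851, 0.288, 0.189], [0.898, -0.416, -0.142, 0.576], [-0.001, 0.321, -0.947, 0.373], [0.0, 0.0, 0.0, 1.0]] [[-0.0, -0.947, -0.322, 0.084], [1.0, -0.0, 0.0, 0.0], [-0.0, -0.322, 0.947, -0.178], [0.0, 0.0, 0.0, 1.0]]
```

View pics/w1.png

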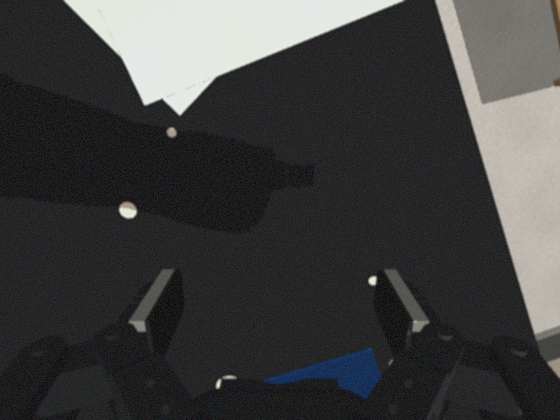

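Emit:
servo_tool(plan=[{"tx":0,"ty":0,"tz":-0.7,"yaw":-0.037},{"tx":0,"ty":0,"tz":-0.7,"yaw":-0.037},{"tx":0,"ty":0,"tz":-0.7,"yaw":-0.037},{"tx":0,"ty":0,"tz":-0.7,"yaw":-0.037},{"tx":-0.66,"ty":-1,"tz":0,"yaw":0},{"tx":-0.66,"ty":-1,"tz":0,"yaw":0},{"tx":-0.66,"ty":-1,"tz":0,"yaw":0},{"tx":-0.66,"ty":-1,"tz":0,"yaw":0},{"tx":-0.66,"ty":-1,"tz":0,"yaw":0},{"tx":-0.66,"ty":-1,"tz":0,"yaw":0},{"tx":-0.66,"ty":-1,"tz":0,"yaw":0},{"tx":-0.66,"ty":-1,"tz":0,"yaw":0},{"tx":-0.66,"ty":-1,"tz":0,"yaw":0},{"tx":-0.66,"ty":-1,"tz":0,"yaw":0},{"tx":-0.66,"ty":-1,"tz":0,"yaw":0},{"tx":-0.66,"ty":-1,"tz":0,"yaw":0},{"tx":-0.66,"ty":-1,"tz":0,"yaw":0},{"tx":-0.66,"ty":-1,"tz":0,"yaw":0},{"tx":-0.66,"ty":-1,"tz":0,"yaw":0},{"tx":0,"ty":0,"tz":0,"yaw":0}])

```text
clock: 2.15
tool_pos: [0.5667, 0.0886, 0.278]
tcp_rot: [-3.141, -0.001, -3.135]
force: [0.1, 0.1, 0.4]
gripper_width: 0.0855
grip_force: 0.0
```

```bash
python3 - <<'E'
from h import *
im,d,K,M=grab('wrist'); s=read_state(); print(s['clock'],s['tool_pos'],s['tcp_rot'],s['force'],s['qd'])
cv2.imwrite('pics/w2.png',im); np.savez('w2.npz',im=im,d=d,K=K,M=M)
E
```

```text
2.2 [0.5656423  0.09031962 0.27845069] [ 3.14149126e+00 -1.46444442e-03 -3.13431001e+00] [-0.42953929  1.36977556  0.03364949] [ 0.04390461 -0.03036244 -0.01628001  0.01513507  0.00872452  0.01525346]
```

View pics/w2.png

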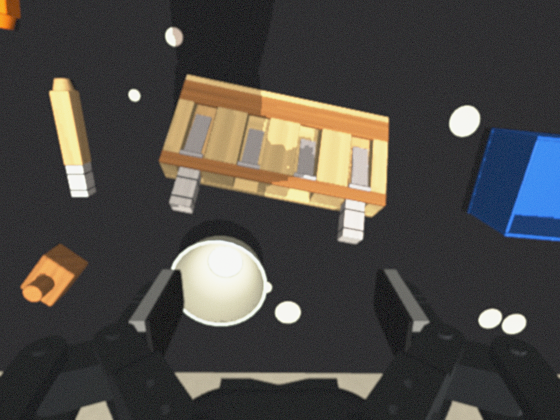

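```bash
cat > m2.py <<'E'
from h import *
z=np.load('w2.npz'); im,d,K,M=z['im'],z['d'],z['K'],z['M']; W=cloud(d,K,M)
m=np.zeros(d.shape,bool); m[70:245,158:400]=1; m&=(W[...,2]>.02)&(W[...,2]<.2)&(d>0)
P=W[m]; rng=np.random.default_rng(0); best=None
for _ in range(2000):
    a,b,c=P[rng.choice(len(P),3,replace=False)]; nn=np.cross(b-a,c-a); L=np.linalg.norm(nn)
    if L<1e-6: continue
    nn/=L; nn*=np.sign(nn[2])
    if not .7<nn[2]<.83: continue
    k=np.abs((P-a)@nn)<.002
    if best is None or k.sum()>best.sum(): best=k
Q=P[best]; c=Q.mean(0); n=np.linalg.svd(Q-c,full_matrices=False)[2][2]; n*=np.sign(n[2])
print('tilt',np.degrees(np.arccos(n[2])),'yaw',np.degrees(np.arctan2(-n[1],-n[0])),len(Q))
yaw=np.arctan2(-n[1],-n[0])
# mask of top-plane pixels -> min area rect in plane coords
ax=np.array([np.cos(yaw)*np.cos(np.radians(40)),np.sin(yaw)*np.cos(np.radians(40)),np.sin(np.radians(40))]); ey=np.array([-np.sin(yaw),np.cos(yaw),0]); nz=np.cross(ax,ey)
k=np.abs((P-c)@nz)<.0035; A=np.stack([(P-c)@ax,(P-c)@ey],1)[k]
# drop sparse outliers; restrict to dense part
r=cv2.minAreaRect((A*1000).astype(np.float32)); print('rect mm',r)
print('pct a',np.percentile(A[:,0],[0,.3,1,2,98,99,99.7,100]).round(4),'y',np.percentile(A[:,1],[0,.3,1,2,98,99,99.7,100]).round(4))
# edge angle: for columns in y bins, max a
for lo in np.arange(-.12,.12,.03):
    q=A[(A[:,1]>lo)&(A[:,1]<lo+.03)]; print(round(lo,2),np.percentile(q[:,0],[1,99]).round(4),end=' ')
print('\nc',c.round(4),'ax',ax.round(3),'nz',nz.round(3))
# heads: points above top plane
hgt=(P-c)@nz; al=(P-c)@ax; yy=(P-c)@ey
g=im[m].max(1).astype(int)-im[m].min(1)
for lo,hi in [(-.125,-.06),(-.06,0),(0,.06),(.06,.125)]:
    k=(yy>lo)&(yy<hi)&(hgt>-.03)&(hgt<-.004)&(al>.06)&(g<50)
    if k.sum()>20: print('head',lo,k.sum(),'y',np.percentile(yy[k],[2,50,98]).round(4),'a',np.percentile(al[k],[50,98,100]).round(4),'h',np.percentile(hgt[k],[10,50,90]).round(4))
# bowl
b=np.zeros(d.shape,bool); b[235:330,165:275]=1; b&=W[...,2]>.06; q=W[b]; q=q[q[:,2]<.09]; print('bowl rim',q.min(0).round(3),q.max(0).round(3))
E
python3 m2.py
```

```text
tilt 39.96098065953663 yaw -11.111950027738736 15350
rect mm ((-3.0509033203125, 2.6995468139648438), (248.2776641845703, 119.77928161621094), 89.98075866699219)
pct a [-0.063  -0.0614 -0.0604 -0.0591  0.0557  0.056   0.0563  0.0569] y [-0.1214 -0.1205 -0.1191 -0.1171  0.1218  0.124   0.1255  0.1268]
-0.12 [-0.0604  0.056 ] -0.09 [-0.0601  0.056 ] -0.06 [-0.0605  0.056 ] -0.03 [-0.0605  0.056 ] 0.0 [-0.0603  0.0559] 0.03 [-0.0606  0.056 ] 0.06 [-0.0603  0.056 ] 0.09 [-0.0602  0.0559] 
c [0.5355 0.0901 0.0723] ax [ 0.752 -0.148  0.643] nz [-0.631  0.124  0.766]
head -0.125 903 y [-0.1007 -0.0887 -0.0792] a [0.081  0.0961 0.0964] h [-0.0213 -0.0092 -0.0081]
head 0.06 864 y [0.0843 0.093  0.1057] a [0.0811 0.0962 0.0966] h [-0.0222 -0.0093 -0.0081]
bowl rim [ 0.663 -0.051  0.06 ] [0.792 0.073 0.072]
```

Emit:
servo_tool(plan=[{"tx":-0.15,"ty":-0.9,"tz":0.43,"yaw":0},{"tx":-0.15,"ty":-0.9,"tz":0.43,"yaw":0},{"tx":-0.15,"ty":-0.9,"tz":0.43,"yaw":0},{"tx":-0.15,"ty":-0.9,"tz":0.43,"yaw":0},{"tx":-0.15,"ty":-0.9,"tz":0.43,"yaw":0},{"tx":-0.15,"ty":-0.9,"tz":0.43,"yaw":0},{"tx":-0.15,"ty":-0.9,"tz":0.43,"yaw":0},{"tx":-0.15,"ty":-0.9,"tz":0.43,"yaw":0},{"tx":-0.15,"ty":-0.9,"tz":0.43,"yaw":0},{"tx":-0.15,"ty":-0.9,"tz":0.43,"yaw":0},{"tx":0,"ty":0,"tz":0,"yaw":0},{"tx":0,"ty":0,"tz":0,"yaw":0}], gripper=0.18, newtons=60)

```text
clock: 3.4
tool_pos: [0.6125, -0.1767, 0.15]
tcp_rot: [3.141, -0.001, -3.132]
force: [-0.1, -0.1, -0.2]
gripper_width: 0.0506
grip_force: 0.0
```

```bash
cat > m3.py <<'E'
from h import *
import sys
s=read_state(); im,d,K,M=grab('wrist'); W=cloud(d,K,M); cv2.imwrite(f'pics/{sys.argv[1]}.png',im)
g=im[...,1]; m=((W[...,2]>.008)&(W[...,2]<.03)&(g>70)).astype(np.uint8); m[260:]=0
n,l,st,cc=cv2.connectedComponentsWithStats(m)
print('tcp',s['tool_pos'].round(4),'rot',np.round(s['tcp_rot'],4))
for i in range(1,n):
    if st[i,4]<800: continue
    P=W[l==i]; P=P[P[:,2]>.015]; c=P.mean(0); e=np.linalg.svd(P[:,:2]-c[:2],full_matrices=False)[2][0]; e*=np.sign(e[0])
    f=np.array([-e[1],e[0]]); t=(P-c)[:,:2]@e; w=(P-c)[:,:2]@f
    print(st[i],'foot',(c[:2]+e*np.percentile(t,.3)).round(4),'far',(c[:2]+e*np.percentile(t,99.7)).round(4),'yaw',np.degrees(np.arctan2(e[1],e[0])).round(2),'w',np.percentile(w,[1,99]).round(4),'z',np.median(P[:,2]).round(4),'meanBGR',im[l==i].mean(0).round())
E
python3 m3.py w3
```

```text
tcp [ 0.6125 -0.1767  0.15  ] rot [ 3.1406e+00 -9.0000e-04 -3.1315e+00]
[  50    0   61  179 6062] foot [ 0.4623 -0.3489] far [ 0.609  -0.3495] yaw -0.27 w [-0.0132  0.0103] z 0.0228 meanBGR [151. 199. 213.]
[ 259   15   29  177 4602] foot [ 0.4717 -0.1817] far [ 0.6201 -0.1805] yaw 0.45 w [-0.0117  0.0116] z 0.023 meanBGR [118. 160. 192.]
[  0 197  47  24 970] foot [ 0.6385 -0.4023] far [ 0.6426 -0.4473] yaw -84.78 w [-0.0111  0.0111] z 0.0223 meanBGR [218. 118.  59.]
```

View pics/w3.png

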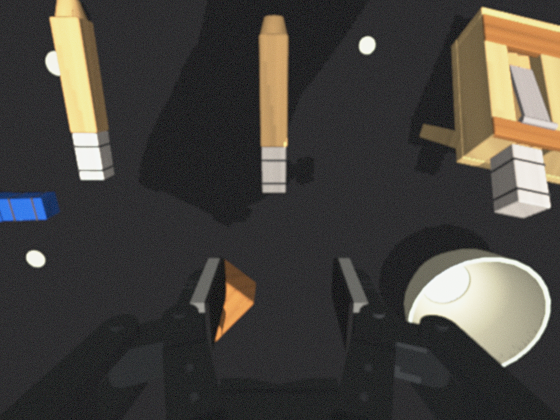

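Emit:
servo_tool(plan=[{"tx":0,"ty":-0.145,"tz":0.7,"yaw":0},{"tx":0,"ty":0,"tz":0.7,"yaw":0},{"tx":0,"ty":0,"tz":0.7,"yaw":0},{"tx":0,"ty":0,"tz":0.7,"yaw":0},{"tx":0,"ty":0,"tz":0.7,"yaw":0},{"tx":0,"ty":0,"tz":0.7,"yaw":0},{"tx":0,"ty":0,"tz":0.4,"yaw":0},{"tx":0,"ty":0,"tz":0.23,"yaw":0},{"tx":0,"ty":0,"tz":0,"yaw":0},{"tx":0,"ty":0,"tz":0,"yaw":0}])

```text
clock: 4.45
tool_pos: [0.6135, -0.1818, 0.0066]
tcp_rot: [-3.141, 0.001, -3.131]
force: [0.1, 0.6, -0.7]
gripper_width: 0.0503
grip_force: 0.0
```

Emit:
servo_tool(plan=[{"tx":0,"ty":0,"tz":0,"yaw":0},{"tx":0,"ty":0,"tz":0,"yaw":0},{"tx":0,"ty":0,"tz":0,"yaw":0},{"tx":0,"ty":0,"tz":0,"yaw":0},{"tx":0,"ty":0,"tz":0,"yaw":0},{"tx":0,"ty":0,"tz":0,"yaw":0}], gripper=-1, newtons=50)

```text
clock: 5.05
tool_pos: [0.6129, -0.1818, 0.0055]
tcp_rot: [3.141, 0.0, -3.131]
force: [0.5, -0.1, -0.5]
gripper_width: 0.0002
grip_force: 0.0
```

```bash
python3 - <<'E'
from h import *
s=read_state(); print(s['grip_force'],s['gripper_width'],s['tool_pos'])
im,d,K,M=grab('wrist'); im2=grab('scene')[0]
a=cv2.resize(im2[140:260,180:340],(640,480)); cv2.imwrite('pics/w4.png',np.hstack([cv2.resize(im,(400,300)),cv2.resize(a,(400,300))]))
E
```

```text
0.0 0.0001581041721893429 [ 0.61290957 -0.18179235  0.00549995]
```

View pics/w4.png

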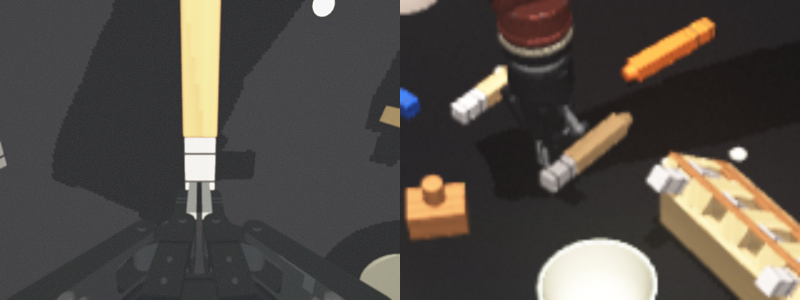

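```bash
python3 - <<'E'
from h import *
im,d,K,M=grab('wrist'); W=cloud(d,K,M)
for u in (262,270,280,290,298): print(u,[(v,*W[v,u].round(3).tolist()) for v in range(180,300,8)])
im,d,K,M=grab('scene'); W=cloud(d,K,M)
m=(np.abs(W[...,0]-.613)<.03)&(np.abs(W[...,1]+.18)<.06)&(W[...,2]>.008)&(W[...,2]<.06)
v,u=np.where(m); 
for vv in range(v.min(),v.max(),3): print(vv,[(uu,*(W[vv,uu]*1000).round().astype(int).tolist(),*im[vv,uu].tolist()) for uu in range(u.min(),u.max(),5) if m[vv,uu]])
E
```

```text
262 [(180, 0.572, -0.19, 0.024), (188, 0.576, -0.19, 0.023), (196, 0.58, -0.19, 0.022), (204, 0.585, -0.19, 0.022), (212, 0.589, -0.19, 0.022), (220, 0.593, -0.19, 0.022), (228, 0.598, -0.19, 0.023), (236, 0.602, -0.19, 0.022), (244, 0.607, -0.19, 0.022), (252, 0.611, -0.19, 0.023), (260, 0.616, -0.19, 0.022), (268, 0.605, -0.189, 0.05), (276, 0.605, -0.188, 0.058), (284, 0.6, -0.188, 0.071), (292, 0.601, -0.187, 0.076)]
270 [(180, 0.572, -0.186, 0.023), (188, 0.576, -0.186, 0.023), (196, 0.58, -0.186, 0.023), (204, 0.585, -0.186, 0.022), (212, 0.589, -0.186, 0.022), (220, 0.593, -0.186, 0.023), (228, 0.598, -0.186, 0.022), (236, 0.603, -0.186, 0.022), (244, 0.607, -0.186, 0.022), (252, 0.611, -0.186, 0.023), (260, 0.601, -0.185, 0.051), (268, 0.601, -0.185, 0.057), (276, 0.601, -0.185, 0.064), (284, 0.601, -0.184, 0.069), (292, 0.601, -0.184, 0.076)]
280 [(180, 0.572, -0.181, 0.023), (188, 0.576, -0.181, 0.024), (196, 0.58, -0.181, 0.022), (204, 0.584, -0.181, 0.023), (212, 0.589, -0.181, 0.023), (220, 0.593, -0.18, 0.022), (228, 0.597, -0.18, 0.024), (236, 0.603, -0.18, 0.022), (24
[... 781 characters left out ...]
), (220, 0.593, -0.171, 0.023), (228, 0.598, -0.171, 0.022), (236, 0.602, -0.171, 0.023), (244, 0.607, -0.171, 0.023), (252, 0.611, -0.171, 0.022), (260, 0.616, -0.171, 0.023), (268, 0.605, -0.172, 0.05), (276, 0.605, -0.173, 0.057), (284, 0.605, -0.173, 0.063), (292, 0.605, -0.173, 0.069)]
202 [(242, 610, -171, 58, 36, 36, 38)]
205 [(237, 621, -182, 46, 79, 80, 83), (242, 593, -190, 19, 175, 180, 189), (247, 586, -176, 23, 170, 175, 184)]
208 [(237, 612, -193, 18, 171, 175, 184), (242, 607, -176, 26, 199, 203, 212), (247, 589, -173, 14, 128, 131, 138)]
211 [(237, 619, -187, 15, 140, 144, 152), (242, 614, -169, 24, 128, 132, 138)]
214 [(242, 614, -171, 9, 127, 131, 139)]
217 []
220 []
223 []
```

```bash
python3 - <<'E'
from h import *
H=np.array(camera_params('wrist')['hand_eye'])
def T(d,K,v,u): return (cloud(d,K,H)[v,u]*1000).round().tolist()
z=np.load('w2.npz'); d=z['d']; K=z['K']; C=cloud(d,K,H)*1000
m=(C[...,2]<30)&(C[...,2]>-120)&(d>0); print('open: max tool z',C[m].max(0).round(),C[m&(np.arange(420)[:,None]<330)].min(0).round(), [C[v,165].round().tolist() for v in range(262,340,10)])
im,d,K,M=grab('wrist'); C=cloud(d,K,H)*1000; s=read_state(); print(s['tool_pos'],s['tcp_rot'])
m=(d>0)&(C[...,2]<-25)&(C[...,2]>-120); print('shut',C[m].max(0).round(), [C[v,280].round().tolist() for v in range(250,300,6)])
W=cloud(d,K,M); b=im.max(2)<70; b[:100]=0;  print('table z',np.nanmedian(W[20:120,20:150,2]))
E
```

```text
open: max tool z [ 19.  76. -48.] [-11. -56. -94.] [[-166.0, -173.0, 279.0], [12.0, -46.0, -55.0], [11.0, -44.0, -62.0], [11.0, -42.0, -69.0], [8.0, -42.0, -71.0], [4.0, -42.0, -71.0], [1.0, -42.0, -73.0], [-3.0, -42.0, -74.0]]
[ 0.61290904 -0.18176405  0.00547349] [ 3.14150102e+00  1.57165343e-05 -3.13140438e+00]
shut [ 19. 163. -25.] [[3.0, 2.0, -17.0], [12.0, 1.0, -41.0], [12.0, 1.0, -47.0], [12.0, 1.0, -52.0], [11.0, 1.0, -56.0], [11.0, 1.0, -61.0], [11.0, 1.0, -65.0], [12.0, 1.0, -70.0], [11.0, 1.0, -73.0]]
table z -0.000593277241465448
```

Emit:
servo_tool(plan=[{"tx":0,"ty":0,"tz":0,"yaw":0},{"tx":0,"ty":0,"tz":0,"yaw":0},{"tx":0,"ty":0,"tz":0,"yaw":0},{"tx":0,"ty":0,"tz":0,"yaw":0},{"tx":0,"ty":0,"tz":0,"yaw":0},{"tx":0,"ty":0.03,"tz":0.25,"yaw":0},{"tx":0,"ty":0,"tz":0.25,"yaw":0},{"tx":0,"ty":0,"tz":0.25,"yaw":0},{"tx":0,"ty":0,"tz":0.25,"yaw":0},{"tx":0,"ty":0,"tz":0,"yaw":0}], gripper=0.0)

```text
clock: 6.3
tool_pos: [0.6118, -0.1803, -0.0264]
tcp_rot: [3.14, -0.002, -3.131]
force: [-0.7, -0.9, 0.3]
gripper_width: 0.0426
grip_force: 0.0
```

```bash
python3 - <<'E'
from h import *
im,d,K,M=grab('wrist'); H=np.array(camera_params('wrist')['hand_eye']); C=cloud(d,K,H)*1000; W=cloud(d,K,M); s=read_state(); print(s['tool_pos'],s['force'])
m=(d>0)&(np.abs(C[...,0]-12)<4)&(np.abs(C[...,1])<35)&(np.abs(C[...,1])>14)&(W[...,2]<.06)&(W[...,2]>-.02)
print('finger pts tool z max',np.percentile(C[m][:,2],[50,95,100]),'world z min',np.percentile(W[m][:,2],[0,5,50]),m.sum())
cv2.imwrite('pics/w5.png',im)
E
```

```text
[ 0.61223507 -0.18055224 -0.0255172 ] [-0.65254503 -0.21297506  0.32679536]
finger pts tool z max [-62.1754643  -25.26710208 -24.00219501] world z min [-0.00232375 -0.0010699   0.0358036 ] 4356
```

View pics/w5.png

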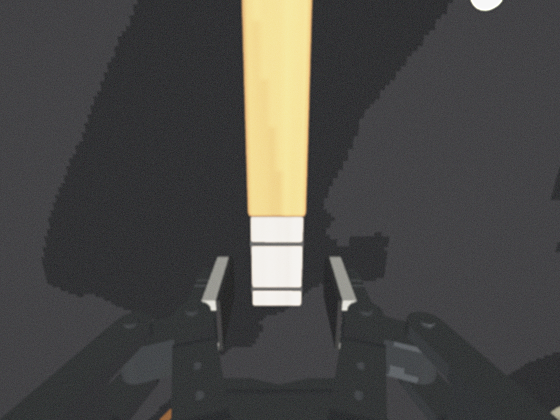

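Emit:
servo_tool(plan=[{"tx":0,"ty":0,"tz":0.17,"yaw":0},{"tx":0,"ty":0,"tz":0.15,"yaw":0},{"tx":0,"ty":0,"tz":0,"yaw":0}])

```text
clock: 6.65
tool_pos: [0.6125, -0.1807, -0.0348]
tcp_rot: [3.141, -0.001, -3.131]
force: [-0.9, 0.3, -0.8]
gripper_width: 0.0426
grip_force: 0.0
```

Emit:
servo_tool(plan=[{"tx":0,"ty":0,"tz":0,"yaw":0},{"tx":0,"ty":0,"tz":0,"yaw":0},{"tx":0,"ty":0,"tz":0,"yaw":0},{"tx":0,"ty":0,"tz":0,"yaw":0},{"tx":0,"ty":0,"tz":0,"yaw":0}], gripper=-1, newtons=50)

```text
clock: 7.15
tool_pos: [0.613, -0.181, -0.0338]
tcp_rot: [-3.141, 0.0, -3.132]
force: [-0.7, 0.1, 1.3]
gripper_width: 0.021
grip_force: 50.7
```

Emit:
servo_tool(plan=[{"tx":0,"ty":0,"tz":-0.3,"yaw":0},{"tx":0,"ty":0,"tz":-0.6,"yaw":0},{"tx":0,"ty":0,"tz":-0.7,"yaw":0},{"tx":0,"ty":0,"tz":-0.7,"yaw":0},{"tx":0,"ty":0,"tz":-0.7,"yaw":0},{"tx":0,"ty":0,"tz":-0.7,"yaw":0},{"tx":0,"ty":0,"tz":-0.7,"yaw":0.0322},{"tx":0,"ty":0,"tz":-0.5,"yaw":0.0322},{"tx":0,"ty":0,"tz":0,"yaw":0}])

```text
clock: 8.05
tool_pos: [0.6143, -0.1816, 0.116]
tcp_rot: [-3.141, 0.004, 2.948]
force: [1.1, 0.1, -1.3]
gripper_width: 0.0209
grip_force: 50.3
```

```bash
cat > m4.py <<'E'
from h import *
# held stamp: angle in tool frame from wrist depth; position of top surface line
s=read_state(); im,d,K,M=grab('wrist'); H=np.array(camera_params('wrist')['hand_eye']); C=cloud(d,K,H)*1000
print(s['clock'],'tcp',s['tool_pos'].round(4),'rot',np.degrees(s['tcp_rot']).round(2),'F',s['force'].round(1),'w',s['gripper_width'],s['grip_force'])
m=(d>0)&(np.abs(C[...,1])<9)&(C[...,0]>13)&(C[...,2]<100)&(C[...,2]>-75)
P=C[m]
if len(P)>100:
    x,y,z=P.T; k=np.ones(len(P),bool)
    for _ in range(5):
        p=np.polyfit(x[k],z[k],1); r=z-np.polyval(p,x); k=np.abs(r)<max(2,1.5*np.median(np.abs(r)))
    a=np.degrees(np.arctan(p[0])); py=np.polyfit(x[k],y[k],1)
    print('pitch down of foot',a.round(2),'top line z at x=0',p[1].round(1),'axis z at x=0 (12mm below top)',(p[1]+12/np.cos(np.radians(a))).round(1),'foot x,z',x[k].max().round(1),z[k][x[k].argmax()].round(1),'yaw',np.degrees(np.arctan(py[0])).round(2),'y0',py[1].round(1),k.sum())
np.savez('last.npz',im=im,d=d,M=M)
E
python3 m4.py
```

```text
8.05 tcp [ 0.6143 -0.1816  0.116 ] rot [-179.94    0.24  168.91] F [ 1.1  0.1 -1.3] w 0.020884081830828575 50.3302127122879
pitch down of foot -0.41 top line z at x=0 -56.4 axis z at x=0 (12mm below top) -44.4 foot x,z 110.6 -55.7 yaw 0.01 y0 -0.0 13604
```

Emit:
servo_tool(plan=[{"tx":0,"ty":0,"tz":0.7,"yaw":0},{"tx":0,"ty":0,"tz":0.7,"yaw":0},{"tx":0,"ty":0,"tz":0.73,"yaw":0},{"tx":0,"ty":0,"tz":0,"yaw":0},{"tx":0,"ty":0,"tz":0,"yaw":0}])

```text
clock: 8.6
tool_pos: [0.6122, -0.1805, 0.0483]
tcp_rot: [3.141, -0.002, 2.951]
force: [-0.4, -0.5, -0.9]
gripper_width: 0.0209
grip_force: 50.2
```

Emit:
servo_tool(plan=[{"tx":0,"ty":0,"tz":0,"yaw":0},{"tx":0,"ty":0,"tz":0,"yaw":0},{"tx":0,"ty":0,"tz":0,"yaw":0},{"tx":0,"ty":0,"tz":0,"yaw":0}], newtons=20)

```text
clock: 9.0
tool_pos: [0.6132, -0.1811, 0.0496]
tcp_rot: [-3.141, 0.001, 2.95]
force: [-0.1, -0.8, -1.1]
gripper_width: 0.0209
grip_force: 50.3
```

```bash
python3 m4.py
```

```text
9.0 tcp [ 0.6132 -0.1811  0.0496] rot [-1.7999e+02  5.0000e-02  1.6900e+02] F [-0.1 -0.8 -1.1] w 0.020938269893166536 50.25011479854584
pitch down of foot -0.43 top line z at x=0 -56.4 axis z at x=0 (12mm below top) -44.4 foot x,z 110.7 -55.5 yaw -0.01 y0 0.0 13598
```

Emit:
servo_tool(plan=[{"tx":0,"ty":0,"tz":0,"yaw":0},{"tx":0,"ty":0,"tz":0,"yaw":0},{"tx":0,"ty":0,"tz":0,"yaw":0}], newtons=20, gripper=-1)

```text
clock: 9.35
tool_pos: [0.6129, -0.1809, 0.049]
tcp_rot: [3.141, 0.0, 2.949]
force: [-0.5, 0.4, -1.3]
gripper_width: 0.021
grip_force: 50.3
```

```bash
python3 m4.py
```

```text
9.35 tcp [ 0.6129 -0.1809  0.049 ] rot [179.99   0.   168.99] F [-0.5  0.4 -1.3] w 0.020968652946809788 50.25029540061951
pitch down of foot -0.41 top line z at x=0 -56.4 axis z at x=0 (12mm below top) -44.4 foot x,z 110.6 -55.8 yaw -0.0 y0 0.0 13604
```

Emit:
servo_tool(plan=[{"tx":0,"ty":0,"tz":0,"yaw":0},{"tx":0,"ty":0,"tz":0,"yaw":0},{"tx":0,"ty":0,"tz":0,"yaw":0}], newtons=20, gripper=-0.53)

```text
clock: 9.7
tool_pos: [0.6129, -0.1809, 0.049]
tcp_rot: [3.142, 0.0, 2.949]
force: [-0.0, 0.5, -1.5]
gripper_width: 0.0206
grip_force: 50.2
```

```bash
python3 m4.py
```

```text
9.7 tcp [ 0.6129 -0.1809  0.049 ] rot [180.     0.   168.99] F [-0.   0.5 -1.5] w 0.02064033048702492 50.249329805374146
pitch down of foot -0.41 top line z at x=0 -56.4 axis z at x=0 (12mm below top) -44.4 foot x,z 110.6 -55.8 yaw 0.0 y0 0.0 13592
```

Emit:
servo_tool(plan=[{"tx":0,"ty":0,"tz":0.8,"yaw":0},{"tx":0,"ty":0,"tz":0.8,"yaw":0},{"tx":0,"ty":0,"tz":0.8,"yaw":0},{"tx":0,"ty":0,"tz":0.34,"yaw":0},{"tx":0,"ty":0,"tz":0,"yaw":0},{"tx":0,"ty":0,"tz":0,"yaw":0}])

```text
clock: 10.35
tool_pos: [0.6132, -0.181, -0.0327]
tcp_rot: [-3.142, 0.001, 2.949]
force: [0.3, 1.0, -2.2]
gripper_width: 0.0211
grip_force: 51.2
```

Emit:
servo_tool(plan=[{"tx":0,"ty":0,"tz":0,"yaw":0},{"tx":0,"ty":0,"tz":0,"yaw":0}], gripper=-0.2)

```text
clock: 10.55
tool_pos: [0.6134, -0.1812, -0.0324]
tcp_rot: [-3.141, 0.001, 2.949]
force: [-1.3, -0.5, 0.5]
gripper_width: 0.0341
grip_force: 0.0
```

Emit:
servo_tool(plan=[{"tx":0,"ty":0,"tz":0,"yaw":0},{"tx":0,"ty":0,"tz":0,"yaw":0},{"tx":0,"ty":0,"tz":0,"yaw":0},{"tx":0,"ty":0,"tz":0,"yaw":0}], gripper=-1, newtons=20)

```text
clock: 10.95
tool_pos: [0.6133, -0.1811, -0.0327]
tcp_rot: [-3.141, 0.001, 2.949]
force: [1.0, -0.1, 3.3]
gripper_width: 0.0218
grip_force: 26.3
```

Emit:
servo_tool(plan=[{"tx":0,"ty":0,"tz":-0.35,"yaw":0},{"tx":0,"ty":0,"tz":-0.4,"yaw":0},{"tx":0,"ty":0,"tz":-0.4,"yaw":0},{"tx":0,"ty":0,"tz":-0.4,"yaw":0},{"tx":0,"ty":0,"tz":-0.4,"yaw":0},{"tx":0,"ty":0,"tz":-0.4,"yaw":0},{"tx":0,"ty":0,"tz":-0.4,"yaw":0},{"tx":0,"ty":0,"tz":0,"yaw":0}])

```text
clock: 11.75
tool_pos: [0.6141, -0.1815, 0.0518]
tcp_rot: [-3.141, 0.003, 2.949]
force: [0.2, -0.1, -1.9]
gripper_width: 0.0215
grip_force: 25.6
```

```bash
python3 m4.py
```

```text
11.75 tcp [ 0.6141 -0.1815  0.0518] rot [-179.95    0.18  168.99] F [ 0.2 -0.1 -1.9] w 0.021527997285044544 25.61137229204178
pitch down of foot -0.43 top line z at x=0 -55.2 axis z at x=0 (12mm below top) -43.2 foot x,z 111.0 -54.2 yaw -0.02 y0 0.0 13376
```

Emit:
servo_tool(plan=[{"tx":0,"ty":0,"tz":0.8,"yaw":0},{"tx":0,"ty":0,"tz":0.8,"yaw":0},{"tx":0,"ty":0,"tz":0.8,"yaw":0},{"tx":0,"ty":0,"tz":0.4,"yaw":0},{"tx":0,"ty":0,"tz":0,"yaw":0}])

```text
clock: 12.3
tool_pos: [0.6124, -0.1805, -0.035]
tcp_rot: [3.141, -0.001, 2.95]
force: [0.0, -0.7, -0.7]
gripper_width: 0.0214
grip_force: 27.4
```

Emit:
servo_tool(plan=[{"tx":0,"ty":0,"tz":0,"yaw":0},{"tx":0,"ty":0,"tz":0,"yaw":0},{"tx":0.5,"ty":0,"tz":0,"yaw":0},{"tx":0.5,"ty":0,"tz":0,"yaw":0},{"tx":0.55,"ty":0,"tz":0,"yaw":0},{"tx":0,"ty":0,"tz":0,"yaw":0}], gripper=-0.1)

```text
clock: 12.9
tool_pos: [0.5659, -0.1715, -0.0349]
tcp_rot: [3.141, -0.001, 2.949]
force: [0.9, 0.5, -0.9]
gripper_width: 0.0386
grip_force: 0.0
```

Emit:
servo_tool(plan=[{"tx":0,"ty":0,"tz":0,"yaw":0},{"tx":0,"ty":0,"tz":0,"yaw":0},{"tx":0,"ty":0,"tz":0,"yaw":0},{"tx":0,"ty":0,"tz":0,"yaw":0}], gripper=-1, newtons=25)

```text
clock: 13.3
tool_pos: [0.5682, -0.1724, -0.0343]
tcp_rot: [-3.141, 0.001, 2.95]
force: [1.5, -0.8, 3.6]
gripper_width: 0.0234
grip_force: 26.7
```

Emit:
servo_tool(plan=[{"tx":0,"ty":0,"tz":-0.5,"yaw":0},{"tx":0,"ty":0,"tz":-0.9,"yaw":0},{"tx":0,"ty":0,"tz":-0.9,"yaw":0},{"tx":0,"ty":0,"tz":-0.9,"yaw":0},{"tx":0,"ty":0.2,"tz":-0.9,"yaw":0},{"tx":0.263,"ty":0.845,"tz":-0.5,"yaw":0},{"tx":0.263,"ty":0.845,"tz":0,"yaw":0},{"tx":0.263,"ty":0.845,"tz":0,"yaw":0},{"tx":0.263,"ty":0.845,"tz":0,"yaw":0},{"tx":0.263,"ty":0.845,"tz":0,"yaw":0},{"tx":0.263,"ty":0.845,"tz":0,"yaw":0},{"tx":0.263,"ty":0.845,"tz":0,"yaw":0},{"tx":0.263,"ty":0.845,"tz":0,"yaw":0},{"tx":0.263,"ty":0.845,"tz":0,"yaw":0},{"tx":0.263,"ty":0.645,"tz":0,"yaw":0},{"tx":0,"ty":0,"tz":0,"yaw":0},{"tx":0,"ty":0,"tz":0,"yaw":0}])

```text
clock: 15.0
tool_pos: [0.5382, 0.092, 0.1038]
tcp_rot: [-3.141, 0.0, 2.95]
force: [-0.2, -0.2, -0.5]
gripper_width: 0.0236
grip_force: 26.0
```

```bash
python3 m4.py
```

```text
15.0 tcp [0.5382 0.092  0.1038] rot [-1.7999e+02  1.0000e-02  1.6905e+02] F [-0.2 -0.2 -0.5] w 0.02359228697208816 26.047064065933228
pitch down of foot 0.48 top line z at x=0 -58.1 axis z at x=0 (12mm below top) -46.1 foot x,z 95.5 -55.3 yaw 0.15 y0 -0.1 9490
```

Emit:
servo_tool(plan=[{"tx":0,"ty":0,"tz":0.4,"yaw":0},{"tx":0,"ty":0,"tz":0.4,"yaw":0},{"tx":0,"ty":0,"tz":0.15,"yaw":0},{"tx":0,"ty":0,"tz":0.12,"yaw":0},{"tx":0,"ty":0,"tz":0.12,"yaw":0},{"tx":0,"ty":0,"tz":0.12,"yaw":0},{"tx":0,"ty":0,"tz":0.12,"yaw":0},{"tx":0,"ty":0,"tz":0.12,"yaw":0},{"tx":0,"ty":0,"tz":0,"yaw":0}])

```text
clock: 15.95
tool_pos: [0.5379, 0.0918, 0.0565]
tcp_rot: [-3.142, -0.001, 2.949]
force: [-3.2, -0.7, 1.8]
gripper_width: 0.0237
grip_force: 27.4
```

```bash
python3 m4.py
```

```text
15.95 tcp [0.5379 0.0918 0.0565] rot [-1.8000e+02 -3.0000e-02  1.6898e+02] F [-3.2 -0.7  1.8] w 0.023682865274648957 27.43686407804489
pitch down of foot 22.35 top line z at x=0 -61.0 axis z at x=0 (12mm below top) -48.0 foot x,z 90.8 -21.7 yaw 0.11 y0 -0.1 7750
```

Emit:
servo_tool(plan=[{"tx":0,"ty":0,"tz":0.11,"yaw":0},{"tx":0,"ty":0,"tz":0.11,"yaw":0},{"tx":0,"ty":0,"tz":0.11,"yaw":0},{"tx":0,"ty":0,"tz":0.1,"yaw":0},{"tx":0,"ty":0,"tz":0,"yaw":0}])

```text
clock: 16.5
tool_pos: [0.5389, 0.0919, 0.0447]
tcp_rot: [3.141, 0.001, 2.949]
force: [-2.9, 0.9, 9.7]
gripper_width: 0.0235
grip_force: 33.2
```

```bash
python3 m4.py
```

```text
16.5 tcp [0.5389 0.0919 0.0447] rot [1.7999e+02 8.0000e-02 1.6899e+02] F [-2.9  0.9  9.7] w 0.023526171991612152 33.19704182446003
pitch down of foot 40.81 top line z at x=0 -67.3 axis z at x=0 (12mm below top) -51.4 foot x,z 133.2 46.3 yaw -0.01 y0 0.0 6282
```

Emit:
servo_tool(plan=[{"tx":0,"ty":0,"tz":-0.5,"yaw":0},{"tx":0,"ty":0,"tz":-0.9,"yaw":0},{"tx":0,"ty":0,"tz":-0.9,"yaw":0},{"tx":0,"ty":0,"tz":-0.9,"yaw":0},{"tx":0,"ty":0,"tz":-0.8,"yaw":0},{"tx":-0.747,"ty":-0.173,"tz":0,"yaw":0},{"tx":-0.747,"ty":-0.173,"tz":0,"yaw":0},{"tx":-0.747,"ty":-0.173,"tz":0,"yaw":0},{"tx":-0.747,"ty":-0.173,"tz":0,"yaw":0},{"tx":-0.747,"ty":-0.173,"tz":0,"yaw":0},{"tx":-0.747,"ty":-0.173,"tz":0,"yaw":0},{"tx":0,"ty":0,"tz":0,"yaw":0},{"tx":0,"ty":0,"tz":0,"yaw":0}])

```text
clock: 17.85
tool_pos: [0.664, 0.0357, 0.1634]
tcp_rot: [3.141, -0.001, 2.949]
force: [-0.8, -0.5, -1.6]
gripper_width: 0.0236
grip_force: 27.7
```

```bash
cat >> m4.py <<'E'
# rack coords: stamp relative to pocket
import sys
O={'L':np.array([.5845,.0515,.094]),'R':np.array([.5965,.1123,.094])}
if len(sys.argv)>1:
    pk=O[sys.argv[1]]; ua=np.array([.752,-.148,.643]); eyv=np.array([.193,.981,0]); nv=np.cross(ua,eyv)
    R=rot(s); g=R@np.array([0,py[1],p[1]+12/np.cos(np.radians(a))])/1000+s['tool_pos']
    dirf=R@np.array([np.cos(np.radians(a)),py[0]*np.cos(np.radians(a)),np.sin(np.radians(a))])
    L=float(sys.argv[2])/1000; f=g+dirf*L
    for nm,q in (('grip',g),('foot',f)): q=q-pk; print(nm,'along/lat/normal mm',(np.array([q@ua,q@eyv,q@nv])*1000).round(1))
E
python3 m4.py L 95.5
```

```text
17.85 tcp [0.664  0.0357 0.1634] rot [ 1.7999e+02 -8.0000e-02  1.6897e+02] F [-0.8 -0.5 -1.6] w 0.023634965816829636 27.73581773042679
pitch down of foot 53.24 top line z at x=0 -80.3 axis z at x=0 (12mm below top) -60.2 foot x,z 134.8 99.6 yaw 0.12 y0 -0.1 5498
grip along/lat/normal mm [145.5  -0.3  47.2]
foot along/lat/normal mm [52.5 -0.3 25.4]
```

```bash
python3 - <<'E'
t=open('m4.py').read()
t=t.replace("P=C[m]\n","P=C[m]; LF=(float(sys.argv[2]) if len(sys.argv)>2 else 141)-6; P=P[np.hypot(P[:,0],P[:,2]+48)<LF]\n").replace("from h import *","from h import *\nimport sys")
t=t.replace("k=np.ones(len(P),bool)","B=max(((abs(z-(-46-12/np.cos(q)+np.tan(q)*x))<3).sum(),q) for q in np.radians(np.arange(-5,60,1))); k=abs(z-(-46-12/np.cos(B[1])+np.tan(B[1])*x))<4")
open('m4.py','w').write(t)
E
python3 m4.py L 95.5
```

```text
17.9 tcp [0.6637 0.036  0.1638] rot [ 1.7998e+02 -5.0000e-02  1.6900e+02] F [ 0.6 -0.  -1.4] w 0.02362427684183003 27.73528218269348
pitch down of foot 36.61 top line z at x=0 -63.2 axis z at x=0 (12mm below top) -48.2 foot x,z 77.7 -3.8 yaw 0.08 y0 -0.0 6200
grip along/lat/normal mm [137.8  -0.   38.5]
foot along/lat/normal mm [42.4 -0.1 44.2]
```

Emit:
servo_tool(plan=[{"tx":-0.1,"ty":0,"tz":0.5,"yaw":0},{"tx":0,"ty":0,"tz":0.7,"yaw":0},{"tx":0,"ty":0,"tz":0.58,"yaw":0},{"tx":0,"ty":0,"tz":0,"yaw":0},{"tx":0,"ty":0,"tz":0,"yaw":0}])

```text
clock: 18.45
tool_pos: [0.6666, 0.0354, 0.1102]
tcp_rot: [3.142, -0.001, 2.95]
force: [0.8, -0.2, -1.1]
gripper_width: 0.0235
grip_force: 27.7
```

```bash
python3 m4.py L 95.5
```

```text
18.45 tcp [0.6666 0.0354 0.1102] rot [ 1.7999e+02 -5.0000e-02  1.6900e+02] F [ 0.8 -0.2 -1.1] w 0.023549531481315947 27.705082297325134
pitch down of foot 36.6 top line z at x=0 -63.1 axis z at x=0 (12mm below top) -48.2 foot x,z 77.7 -3.8 yaw 0.02 y0 0.0 6213
grip along/lat/normal mm [105.6   0.   -4.5]
foot along/lat/normal mm [10.3 -0.1  1.3]
```

Emit:
servo_tool(plan=[{"tx":0.138,"ty":0,"tz":0.095,"yaw":0},{"tx":0.138,"ty":0,"tz":0.095,"yaw":0},{"tx":0.138,"ty":0,"tz":0.095,"yaw":0},{"tx":0.138,"ty":0,"tz":0.095,"yaw":0},{"tx":0.138,"ty":0,"tz":0.095,"yaw":0},{"tx":0,"ty":0,"tz":0,"yaw":0}])

```text
clock: 19.1
tool_pos: [0.6468, 0.0391, 0.0962]
tcp_rot: [3.142, 0.001, 2.949]
force: [0.5, -0.8, -3.5]
gripper_width: 0.0233
grip_force: 27.7
```

```bash
python3 m4.py L 95.5
```

```text
19.1 tcp [0.6468 0.0391 0.0962] rot [1.8000e+02 4.0000e-02 1.6899e+02] F [ 0.5 -0.8 -3.5] w 0.023349414372144866 27.667540311813354
pitch down of foot 36.63 top line z at x=0 -63.1 axis z at x=0 (12mm below top) -48.2 foot x,z 75.1 -9.3 yaw -0.03 y0 0.0 6185
grip along/lat/normal mm [81.  -0.2 -2.2]
foot along/lat/normal mm [-14.3  -0.4   3.3]
```

Emit:
servo_tool(plan=[{"tx":0.13,"ty":0,"tz":0.104,"yaw":0},{"tx":0.13,"ty":0,"tz":0.104,"yaw":0},{"tx":0.13,"ty":0,"tz":0.104,"yaw":0},{"tx":0.13,"ty":0,"tz":0.104,"yaw":0},{"tx":0.13,"ty":0,"tz":0.104,"yaw":0},{"tx":0,"ty":0,"tz":0,"yaw":0}])

```text
clock: 19.75
tool_pos: [0.6266, 0.0431, 0.0798]
tcp_rot: [-3.142, -0.002, 2.95]
force: [1.1, -0.6, -5.7]
gripper_width: 0.0235
grip_force: 27.4
```

```bash
python3 m4.py L 75
```

```text
19.75 tcp [0.6266 0.0431 0.0798] rot [-1.80e+02 -1.00e-01  1.69e+02] F [ 1.1 -0.6 -5.7] w 0.023504361263804206 27.359094321727753
pitch down of foot 36.89 top line z at x=0 -63.1 axis z at x=0 (12mm below top) -48.1 foot x,z 53.3 -25.1 yaw 0.01 y0 -0.0 4345
grip along/lat/normal mm [54.7 -0.2 -1.6]
foot along/lat/normal mm [-20.2  -0.3   2.5]
```

Emit:
servo_tool(plan=[{"tx":0.125,"ty":0,"tz":0.094,"yaw":0},{"tx":0.125,"ty":0,"tz":0.094,"yaw":0},{"tx":0.125,"ty":0,"tz":0.094,"yaw":0},{"tx":0.125,"ty":0,"tz":0.094,"yaw":0},{"tx":0.125,"ty":0,"tz":0.094,"yaw":0},{"tx":0.125,"ty":0,"tz":0.094,"yaw":0},{"tx":0,"ty":0,"tz":0,"yaw":0}])

```text
clock: 20.5
tool_pos: [0.6047, 0.0473, 0.0631]
tcp_rot: [3.142, -0.001, 2.95]
force: [2.3, -0.3, -4.9]
gripper_width: 0.0238
grip_force: 27.4
```

```bash
python3 m4.py L 45; python3 - <<'E'
import numpy as np,cv2
im=np.load('last.npz')['im']; cv2.imwrite('pics/w6.png',im)
E
```

```text
20.5 tcp [0.6047 0.0473 0.0631] rot [ 1.80e+02 -8.00e-02  1.69e+02] F [ 2.3 -0.3 -4.9] w 0.023765698086115172 27.41514265537262
pitch down of foot 37.72 top line z at x=0 -63.0 axis z at x=0 (12mm below top) -47.8 foot x,z 30.5 -41.4 yaw -0.63 y0 0.2 2010
grip along/lat/normal mm [26.7 -0.1 -0.3]
foot along/lat/normal mm [-18.3  -0.5   1.5]
```

View pics/w6.png

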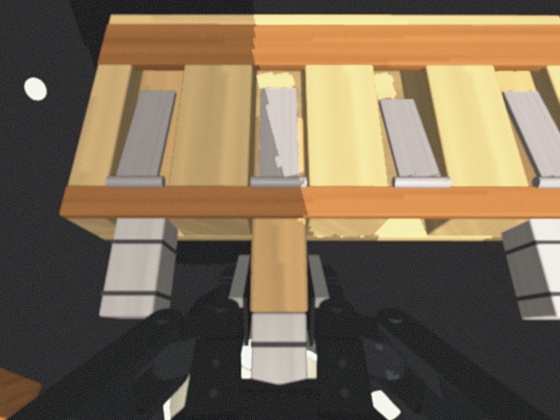

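Emit:
servo_tool(plan=[{"tx":0,"ty":0,"tz":0,"yaw":0},{"tx":0,"ty":0,"tz":0,"yaw":0},{"tx":0,"ty":0,"tz":0,"yaw":0},{"tx":-0.293,"ty":0,"tz":-0.247,"yaw":0},{"tx":-0.293,"ty":0,"tz":-0.247,"yaw":0},{"tx":-0.293,"ty":0,"tz":-0.247,"yaw":0},{"tx":-0.293,"ty":0,"tz":-0.247,"yaw":0},{"tx":0,"ty":0,"tz":0,"yaw":0}], gripper=-0.1)

```text
clock: 21.35
tool_pos: [0.6415, 0.04, 0.0945]
tcp_rot: [3.141, 0.002, 2.949]
force: [0.0, -0.6, 0.7]
gripper_width: 0.0383
grip_force: 0.0
```

Emit:
servo_tool(plan=[{"tx":0,"ty":0,"tz":0,"yaw":0},{"tx":0,"ty":0,"tz":0,"yaw":0},{"tx":0,"ty":0,"tz":0,"yaw":0},{"tx":0,"ty":0,"tz":0,"yaw":0}], gripper=-1, newtons=50)

```text
clock: 21.75
tool_pos: [0.6396, 0.0405, 0.093]
tcp_rot: [3.142, -0.001, 2.95]
force: [-0.2, 0.3, -0.2]
gripper_width: 0.0211
grip_force: 52.3
```

```bash
python3 m4.py L 75
```

```text
21.75 tcp [0.6396 0.0405 0.093 ] rot [ 1.80e+02 -4.00e-02  1.69e+02] F [-0.2  0.3 -0.2] w 0.02113315310979684 52.328272461891174
pitch down of foot 38.6 top line z at x=0 -60.6 axis z at x=0 (12mm below top) -45.3 foot x,z 59.5 -14.6 yaw -0.21 y0 0.1 4716
grip along/lat/normal mm [71.6 -0.1 -2.2]
foot along/lat/normal mm [-3.4 -0.4 -0.3]
```

Emit:
servo_tool(plan=[{"tx":0.106,"ty":0,"tz":0.081,"yaw":0},{"tx":0.106,"ty":0,"tz":0.081,"yaw":0},{"tx":0.106,"ty":0,"tz":0.081,"yaw":0},{"tx":0.106,"ty":0,"tz":0.081,"yaw":0},{"tx":0.106,"ty":0,"tz":0.081,"yaw":0},{"tx":0.106,"ty":0,"tz":0.081,"yaw":0},{"tx":0.106,"ty":0,"tz":0.081,"yaw":0},{"tx":0,"ty":0,"tz":0,"yaw":0}])

```text
clock: 22.6
tool_pos: [0.6175, 0.0448, 0.0756]
tcp_rot: [-3.142, -0.001, 2.95]
force: [0.5, 0.2, -3.9]
gripper_width: 0.0209
grip_force: 51.8
```

Emit:
servo_tool(plan=[{"tx":0.052,"ty":0,"tz":0.041,"yaw":0},{"tx":0.052,"ty":0,"tz":0.041,"yaw":0},{"tx":0.052,"ty":0,"tz":0.041,"yaw":0},{"tx":0,"ty":0,"tz":0,"yaw":0}])

```text
clock: 23.0
tool_pos: [0.6135, 0.0456, 0.0725]
tcp_rot: [3.142, -0.0, 2.949]
force: [1.4, -0.1, -3.1]
gripper_width: 0.021
grip_force: 51.9
```

```bash
cat > m5.py <<'E'
import sys
from h import *
# how far the head stands out, from wrist depth: handle/head step not visible -> use bright head points along axis
s=read_state(); im,d,K,M=grab('wrist'); W=cloud(d,K,M)
O={'L':np.array([.5845,.0515,.094]),'R':np.array([.5965,.1123,.094])}
ua=np.array([.752,-.148,.643]); eyv=np.array([.193,.981,0]); nv=np.cross(ua,eyv)
for nm,pk in (('stored-',O['L']-.062*eyv),('L',O['L']),('R',O['R']),('stored+',O['R']+.062*eyv)):
    q=(W-pk)*1000; A=q@ua; Y=q@eyv; N=q@nv
    m=(d>0)&(abs(Y)<9)&(abs(N-11.5)<4)&(A>3)&(A<100); g=im.max(2).astype(int)-im.min(2)
    wood=A[m&(g>45)]; al=A[m&(g<=45)]
    print(nm,'n',m.sum(),'alu range',np.percentile(al,[2,99.5]).round(1) if len(al)>20 else None,'wood max',np.percentile(wood,99).round(1) if len(wood)>20 else None,'normal top',np.median(N[m]).round(1) if m.any() else None)
print(s['clock'],s['tool_pos'].round(4),s['force'].round(1))
E
python3 m5.py; python3 m4.py L 35
```

```text
stored- n 3303 alu range [ 3.9 39.5] wood max None normal top 10.2
L n 4203 alu range [ 5.6 47.2] wood max 4.6 normal top 11.4
R n 0 alu range None wood max None normal top None
stored+ n 1712 alu range [ 3.6 39.3] wood max None normal top 10.2
23.0 [0.6135 0.0456 0.0725] [ 1.4 -0.1 -3.1]
23.05 tcp [0.6135 0.0455 0.0725] rot [ 1.7999e+02 -2.0000e-02  1.6899e+02] F [ 1.1 -0.8 -2.8] w 0.020984762175971207 51.895140409469604
pitch down of foot 39.95 top line z at x=0 -61.3 axis z at x=0 (12mm below top) -45.7 foot x,z 27.6 -40.1 yaw -0.17 y0 0.0 1668
grip along/lat/normal mm [38.3 -0.2 -0.5]
foot along/lat/normal mm [ 3.2 -0.4 -0.5]
```

Emit:
servo_tool(plan=[{"tx":0.038,"ty":0,"tz":0.032,"yaw":0},{"tx":0.038,"ty":0,"tz":0.032,"yaw":0},{"tx":0.038,"ty":0,"tz":0.032,"yaw":0},{"tx":0.038,"ty":0,"tz":0.032,"yaw":0},{"tx":0.038,"ty":0,"tz":0.032,"yaw":0},{"tx":0,"ty":0,"tz":0,"yaw":0}])

```text
clock: 23.7
tool_pos: [0.6078, 0.0466, 0.0677]
tcp_rot: [3.141, -0.0, 2.949]
force: [1.9, -0.5, -3.4]
gripper_width: 0.0209
grip_force: 51.9
```

```bash
python3 m5.py
```

```text
stored- n 3479 alu range [ 3.8 39.5] wood max None normal top 10.2
L n 3587 alu range [ 3.8 39.7] wood max None normal top 11.5
R n 0 alu range None wood max None normal top None
stored+ n 1378 alu range [ 3.5 39.1] wood max None normal top 10.2
23.7 [0.6078 0.0466 0.0677] [ 1.9 -0.5 -3.4]
```

Emit:
servo_tool(plan=[{"tx":0.02,"ty":0,"tz":0.016,"yaw":0},{"tx":0.02,"ty":0,"tz":0.016,"yaw":0},{"tx":0,"ty":0,"tz":0,"yaw":0}])

```text
clock: 24.05
tool_pos: [0.6076, 0.0466, 0.0675]
tcp_rot: [3.141, 0.002, 2.949]
force: [5.4, 0.0, 0.1]
gripper_width: 0.021
grip_force: 52.2
```

Emit:
servo_tool(plan=[{"tx":0,"ty":0,"tz":0,"yaw":0},{"tx":0,"ty":0,"tz":0,"yaw":0},{"tx":0,"ty":0,"tz":0,"yaw":0}], gripper=-0.1)

```text
clock: 24.35
tool_pos: [0.6065, 0.0469, 0.0667]
tcp_rot: [3.142, -0.001, 2.949]
force: [0.2, -0.4, 1.1]
gripper_width: 0.0387
grip_force: 0.0
```

```bash
python3 m5.py
```

```text
stored- n 3501 alu range [ 3.9 39.4] wood max None normal top 10.2
L n 3498 alu range [ 4.  39.4] wood max None normal top 10.2
R n 0 alu range None wood max None normal top None
stored+ n 1308 alu range [ 3.5 39.3] wood max None normal top 10.2
24.35 [0.6065 0.0469 0.0667] [ 0.2 -0.4  1.1]
```

Emit:
servo_tool(plan=[{"tx":0,"ty":0,"tz":-0.8,"yaw":0},{"tx":0,"ty":0,"tz":-0.8,"yaw":0},{"tx":0,"ty":0,"tz":-0.8,"yaw":0},{"tx":0,"ty":0,"tz":-0.8,"yaw":-0.0298},{"tx":0,"ty":0,"tz":0,"yaw":-0.0298},{"tx":0.124,"ty":-0.943,"tz":0,"yaw":0},{"tx":0.124,"ty":-0.943,"tz":0,"yaw":0},{"tx":0.124,"ty":-0.943,"tz":0,"yaw":0},{"tx":0.124,"ty":-0.943,"tz":0,"yaw":0},{"tx":0.124,"ty":-0.943,"tz":0,"yaw":0},{"tx":0.124,"ty":-0.943,"tz":0,"yaw":0},{"tx":0.124,"ty":-0.943,"tz":0,"yaw":0},{"tx":0.124,"ty":-0.943,"tz":0,"yaw":0},{"tx":0.124,"ty":-0.943,"tz":0,"yaw":0},{"tx":0.124,"ty":-0.943,"tz":0,"yaw":0},{"tx":0.124,"ty":-0.943,"tz":0,"yaw":0},{"tx":0.124,"ty":-0.943,"tz":0,"yaw":0},{"tx":0.124,"ty":-0.943,"tz":0,"yaw":0},{"tx":0.124,"ty":-0.943,"tz":0,"yaw":0},{"tx":0,"ty":0,"tz":0,"yaw":0}])

```text
clock: 26.4
tool_pos: [0.5518, -0.3521, 0.1622]
tcp_rot: [-3.141, -0.001, 3.133]
force: [0.7, 0.9, 0.2]
gripper_width: 0.0386
grip_force: 0.0
```

```bash
python3 m3.py w7
```

```text
tcp [ 0.5518 -0.3521  0.1622] rot [-3.1415e+00 -7.0000e-04  3.1334e+00]
[   0   41   65  114 2047] foot [ 0.4282 -0.5661] far [ 0.5248 -0.5677] yaw -0.99 w [-0.0285  0.0106] z 0.0228 meanBGR [220. 232. 240.]
[ 265   81   27  154 3657] foot [ 0.4609 -0.3513] far [ 0.6094 -0.3515] yaw -0.07 w [-0.0116  0.0113] z 0.023 meanBGR [207. 244. 247.]
[  93  246  140   14 1527] foot [ 0.6316 -0.4033] far [ 0.6346 -0.5514] yaw -88.83 w [-0.0031  0.0055] z 0.0221 meanBGR [226. 162.  82.]
```

View pics/w7.png

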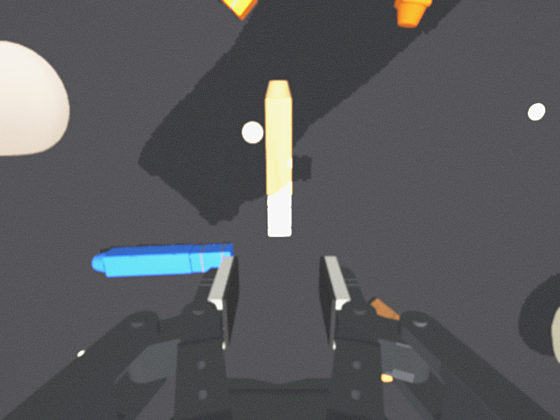

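Emit:
servo_tool(plan=[{"tx":-0.13,"ty":0.02,"tz":0.9,"yaw":0},{"tx":0,"ty":0,"tz":0.9,"yaw":0},{"tx":0,"ty":0,"tz":0.9,"yaw":0},{"tx":0,"ty":0,"tz":0.9,"yaw":0},{"tx":0,"ty":0,"tz":0.9,"yaw":0},{"tx":0,"ty":0,"tz":0.9,"yaw":0},{"tx":0,"ty":0,"tz":0.7,"yaw":0},{"tx":0,"ty":0,"tz":0.4,"yaw":0},{"tx":0,"ty":0,"tz":0,"yaw":0},{"tx":0,"ty":0,"tz":0,"yaw":0}])

```text
clock: 27.45
tool_pos: [0.5574, -0.3483, -0.0311]
tcp_rot: [-3.141, 0.001, 3.137]
force: [0.5, -0.1, 0.4]
gripper_width: 0.0385
grip_force: 0.0
```

Emit:
servo_tool(plan=[{"tx":0,"ty":0,"tz":0,"yaw":0},{"tx":0,"ty":0,"tz":0,"yaw":0},{"tx":0,"ty":0,"tz":0,"yaw":0},{"tx":0,"ty":0,"tz":0,"yaw":0}], gripper=-1, newtons=25)

```text
clock: 27.85
tool_pos: [0.558, -0.3494, -0.0302]
tcp_rot: [-3.14, 0.002, 3.137]
force: [0.3, -0.8, 7.5]
gripper_width: 0.0234
grip_force: 26.5
```

Emit:
servo_tool(plan=[{"tx":0,"ty":0,"tz":-0.95,"yaw":0},{"tx":0,"ty":0,"tz":-0.95,"yaw":0},{"tx":0,"ty":0,"tz":-0.95,"yaw":0},{"tx":0,"ty":0,"tz":-0.95,"yaw":0.0298},{"tx":0,"ty":0,"tz":-0.95,"yaw":0.0298},{"tx":0.228,"ty":0.955,"tz":0,"yaw":0},{"tx":0.228,"ty":0.955,"tz":0,"yaw":0},{"tx":0.228,"ty":0.955,"tz":0,"yaw":0},{"tx":0.228,"ty":0.955,"tz":0,"yaw":0},{"tx":0.228,"ty":0.955,"tz":0,"yaw":0},{"tx":0.228,"ty":0.955,"tz":0,"yaw":0},{"tx":0.228,"ty":0.955,"tz":0,"yaw":0},{"tx":0.228,"ty":0.955,"tz":0,"yaw":0},{"tx":0.228,"ty":0.955,"tz":0,"yaw":0},{"tx":0.228,"ty":0.955,"tz":0,"yaw":0},{"tx":0.228,"ty":0.955,"tz":0,"yaw":0},{"tx":0.228,"ty":0.955,"tz":0,"yaw":0},{"tx":0.228,"ty":0.955,"tz":0,"yaw":0},{"tx":0.228,"ty":0.955,"tz":0,"yaw":0},{"tx":0.228,"ty":0.955,"tz":0,"yaw":0}])

```text
clock: 29.85
tool_pos: [0.538, 0.0942, 0.1107]
tcp_rot: [3.141, 0.0, 2.949]
force: [-0.5, 0.6, -1.7]
gripper_width: 0.0232
grip_force: 25.5
```

Emit:
servo_tool(plan=[{"tx":0,"ty":0,"tz":0,"yaw":0},{"tx":0,"ty":0,"tz":0,"yaw":0}])

```text
clock: 30.05
tool_pos: [0.5381, 0.0933, 0.1106]
tcp_rot: [-3.141, 0.0, 2.951]
force: [0.3, -0.4, -0.4]
gripper_width: 0.0235
grip_force: 25.5
```

```bash
python3 m4.py R 97.5
```

```text
30.05 tcp [0.5381 0.0933 0.1106] rot [-1.7999e+02  1.0000e-02  1.6907e+02] F [ 0.3 -0.4 -0.4] w 0.023488293937593475 25.526383817195892
pitch down of foot 0.38 top line z at x=0 -53.9 axis z at x=0 (12mm below top) -41.9 foot x,z 91.4 -51.4 yaw -0.19 y0 0.1 8937
grip along/lat/normal mm [ -3.5 -29.7  79.3]
foot along/lat/normal mm [-78.6 -30.4 141.5]
```

Emit:
servo_tool(plan=[{"tx":0,"ty":0,"tz":0.5,"yaw":0},{"tx":0,"ty":0,"tz":0.4,"yaw":0},{"tx":0,"ty":0,"tz":0.12,"yaw":0},{"tx":0,"ty":0,"tz":0.12,"yaw":0},{"tx":0,"ty":0,"tz":0.12,"yaw":0},{"tx":0,"ty":0,"tz":0.12,"yaw":0},{"tx":0,"ty":0,"tz":0.12,"yaw":0},{"tx":0,"ty":0,"tz":0.12,"yaw":0},{"tx":0,"ty":0,"tz":0.12,"yaw":0},{"tx":0,"ty":0,"tz":0.12,"yaw":0},{"tx":0,"ty":0,"tz":0,"yaw":0}])

```text
clock: 31.2
tool_pos: [0.5383, 0.0929, 0.0543]
tcp_rot: [3.142, 0.0, 2.949]
force: [-0.8, -0.1, 0.5]
gripper_width: 0.0239
grip_force: 25.8
```

```bash
python3 m4.py R 85
```

```text
31.2 tcp [0.5383 0.0929 0.0543] rot [1.8000e+02 1.0000e-02 1.6899e+02] F [-0.8 -0.1  0.5] w 0.023875158658456918 25.815768241882324
pitch down of foot 30.25 top line z at x=0 -57.3 axis z at x=0 (12mm below top) -43.4 foot x,z 72.3 -16.4 yaw -0.02 y0 -0.0 5856
grip along/lat/normal mm [-38.5 -30.2  37.1]
foot along/lat/normal mm [-122.3  -30.4   51.5]
```

30° already; 6 mm more, then lift and go to the mouth of the second pocket.

Emit:
servo_tool(plan=[{"tx":0,"ty":0,"tz":0.1,"yaw":0},{"tx":0,"ty":0,"tz":0.1,"yaw":0},{"tx":0,"ty":0,"tz":0.04,"yaw":0},{"tx":0,"ty":0,"tz":0,"yaw":0}])

```text
clock: 31.65
tool_pos: [0.5382, 0.093, 0.0473]
tcp_rot: [3.141, 0.0, 2.949]
force: [-0.4, 0.2, 1.5]
gripper_width: 0.0236
grip_force: 26.4
```

```bash
python3 m4.py R 85
```

```text
31.65 tcp [0.5382 0.093  0.0473] rot [179.99   0.   168.99] F [-0.4  0.2  1.5] w 0.023601655348752852 26.360244154930115
pitch down of foot 38.56 top line z at x=0 -58.6 axis z at x=0 (12mm below top) -43.2 foot x,z 66.8 -7.0 yaw 0.07 y0 -0.0 5177
grip along/lat/normal mm [-43.2 -30.2  31.7]
foot along/lat/normal mm [-128.2  -30.2   33.8]
```

Emit:
servo_tool(plan=[{"tx":0,"ty":0,"tz":-0.5,"yaw":0},{"tx":0,"ty":0,"tz":-0.9,"yaw":0},{"tx":0,"ty":0,"tz":-0.9,"yaw":0},{"tx":0,"ty":0,"tz":-0.9,"yaw":0},{"tx":0,"ty":0,"tz":-0.85,"yaw":0},{"tx":-0.746,"ty":0.168,"tz":0,"yaw":0},{"tx":-0.746,"ty":0.168,"tz":0,"yaw":0},{"tx":-0.746,"ty":0.168,"tz":0,"yaw":0},{"tx":-0.746,"ty":0.168,"tz":0,"yaw":0},{"tx":-0.746,"ty":0.168,"tz":0,"yaw":0},{"tx":-0.746,"ty":0.168,"tz":0,"yaw":0},{"tx":0,"ty":0,"tz":0,"yaw":0},{"tx":0,"ty":0,"tz":0,"yaw":0}])

```text
clock: 33.0
tool_pos: [0.6755, 0.097, 0.1689]
tcp_rot: [-3.142, -0.001, 2.949]
force: [0.2, -0.1, -1.2]
gripper_width: 0.0231
grip_force: 25.9
```

```bash
python3 m4.py R 97.5
```

```text
33.0 tcp [0.6755 0.097  0.1689] rot [-1.8000e+02 -5.0000e-02  1.6899e+02] F [ 0.2 -0.1 -1.2] w 0.0231237761727344 25.866332352161407
pitch down of foot 38.51 top line z at x=0 -58.6 axis z at x=0 (12mm below top) -43.3 foot x,z 75.5 3.1 yaw 0.11 y0 -0.0 5582
grip along/lat/normal mm [137.7   0.2  38.8]
foot along/lat/normal mm [40.2  0.2 41.4]
```

Emit:
servo_tool(plan=[{"tx":-0.113,"ty":0,"tz":0.5,"yaw":0},{"tx":0,"ty":0,"tz":0.7,"yaw":0},{"tx":0,"ty":0,"tz":0.49,"yaw":0},{"tx":0,"ty":0,"tz":0,"yaw":0},{"tx":0,"ty":0,"tz":0,"yaw":0}])

```text
clock: 33.55
tool_pos: [0.6786, 0.0964, 0.1182]
tcp_rot: [-3.142, -0.001, 2.949]
force: [-1.3, 0.7, -0.5]
gripper_width: 0.0233
grip_force: 25.8
```

```bash
python3 m4.py R 97.5
```

```text
33.55 tcp [0.6786 0.0964 0.1182] rot [-1.8000e+02 -3.0000e-02  1.6899e+02] F [-1.3  0.7 -0.5] w 0.02331388338788523 25.823180973529816
pitch down of foot 38.51 top line z at x=0 -58.6 axis z at x=0 (12mm below top) -43.3 foot x,z 75.5 3.2 yaw 0.12 y0 -0.1 5580
grip along/lat/normal mm [107.5   0.2  -2.1]
foot along/lat/normal mm [10.   0.2  0.5]
```

Emit:
servo_tool(plan=[{"tx":0.132,"ty":0,"tz":0.102,"yaw":0},{"tx":0.132,"ty":0,"tz":0.102,"yaw":0},{"tx":0.132,"ty":0,"tz":0.102,"yaw":0},{"tx":0.132,"ty":0,"tz":0.102,"yaw":0},{"tx":0.132,"ty":0,"tz":0.102,"yaw":0},{"tx":0,"ty":0,"tz":0,"yaw":0}])

```text
clock: 34.2
tool_pos: [0.6588, 0.1004, 0.1023]
tcp_rot: [-3.142, -0.001, 2.95]
force: [1.0, -1.3, -1.7]
gripper_width: 0.0234
grip_force: 25.9
```

```bash
python3 m4.py R 97.5
```

```text
34.2 tcp [0.6588 0.1004 0.1023] rot [-1.80e+02 -6.00e-02  1.69e+02] F [ 1.  -1.3 -1.7] w 0.023358191319340398 25.869055688381195
pitch down of foot 38.43 top line z at x=0 -58.5 axis z at x=0 (12mm below top) -43.2 foot x,z 73.8 -1.6 yaw 0.15 y0 -0.1 5562
grip along/lat/normal mm [81.8  0.3 -1.3]
foot along/lat/normal mm [-15.7   0.3   1.4]
```

Going well; on to about grip-along 27.

Emit:
servo_tool(plan=[{"tx":0.13,"ty":0,"tz":0.106,"yaw":0},{"tx":0.13,"ty":0,"tz":0.106,"yaw":0},{"tx":0.13,"ty":0,"tz":0.106,"yaw":0},{"tx":0.13,"ty":0,"tz":0.106,"yaw":0},{"tx":0.13,"ty":0,"tz":0.106,"yaw":0},{"tx":0.13,"ty":0,"tz":0.105,"yaw":0},{"tx":0,"ty":0,"tz":0,"yaw":0}])

```text
clock: 34.95
tool_pos: [0.6359, 0.1049, 0.0833]
tcp_rot: [-3.142, -0.001, 2.95]
force: [-0.6, 1.0, -2.3]
gripper_width: 0.0237
grip_force: 25.9
```

Emit:
servo_tool(plan=[{"tx":0.13,"ty":0,"tz":0.104,"yaw":0},{"tx":0.13,"ty":0,"tz":0.104,"yaw":0},{"tx":0.13,"ty":0,"tz":0.104,"yaw":0},{"tx":0.13,"ty":0,"tz":0.104,"yaw":0},{"tx":0.12,"ty":0,"tz":0.096,"yaw":0},{"tx":0,"ty":0,"tz":0,"yaw":0}])

```text
clock: 35.55
tool_pos: [0.6171, 0.1085, 0.068]
tcp_rot: [-3.142, -0.001, 2.95]
force: [1.2, -0.6, -2.0]
gripper_width: 0.0232
grip_force: 25.6
```

```bash
python3 m4.py R 45; python3 m5.py
```

```text
35.55 tcp [0.6171 0.1085 0.068 ] rot [-1.80e+02 -5.00e-02  1.69e+02] F [ 1.2 -0.6 -2. ] w 0.02324303042214364 25.61648815870285
pitch down of foot 38.74 top line z at x=0 -58.4 axis z at x=0 (12mm below top) -43.1 foot x,z 30.3 -35.8 yaw -0.34 y0 0.2 1899
grip along/lat/normal mm [27.   0.4 -0.5]
foot along/lat/normal mm [-18.    0.1   0.5]
stored- n 1159 alu range [ 3.4 38.6] wood max None normal top 10.1
L n 3444 alu range [ 3.9 39.4] wood max None normal top 10.2
R n 6787 alu range [40.3 67.4] wood max 39.4 normal top 10.9
stored+ n 3427 alu range [ 3.9 39.4] wood max None normal top 10.2
35.6 [0.6173 0.1084 0.0681] [ 1.1  0.4 -3.5]
```

Emit:
servo_tool(plan=[{"tx":0,"ty":0,"tz":0,"yaw":0},{"tx":0,"ty":0,"tz":0,"yaw":0},{"tx":0,"ty":0,"tz":0,"yaw":0},{"tx":-0.274,"ty":0,"tz":-0.23,"yaw":0},{"tx":-0.274,"ty":0,"tz":-0.23,"yaw":0},{"tx":-0.274,"ty":0,"tz":-0.23,"yaw":0},{"tx":-0.274,"ty":0,"tz":-0.23,"yaw":0},{"tx":0,"ty":0,"tz":0,"yaw":0}], gripper=-0.1)

```text
clock: 36.45
tool_pos: [0.6514, 0.1017, 0.0972]
tcp_rot: [3.141, 0.002, 2.949]
force: [-0.3, 0.6, 0.4]
gripper_width: 0.0383
grip_force: 0.0
```

Emit:
servo_tool(plan=[{"tx":0,"ty":0,"tz":0,"yaw":0},{"tx":0,"ty":0,"tz":0,"yaw":0},{"tx":0,"ty":0,"tz":0,"yaw":0},{"tx":0,"ty":0,"tz":0,"yaw":0}], gripper=-1, newtons=50)

```text
clock: 36.85
tool_pos: [0.6497, 0.1022, 0.0958]
tcp_rot: [3.142, -0.001, 2.95]
force: [-1.0, 0.2, -0.3]
gripper_width: 0.0207
grip_force: 51.4
```

```bash
python3 m4.py R 75
```

```text
36.85 tcp [0.6497 0.1022 0.0958] rot [ 1.80e+02 -4.00e-02  1.69e+02] F [-1.   0.2 -0.3] w 0.02073079106696422 51.42513334751129
pitch down of foot 38.59 top line z at x=0 -56.3 axis z at x=0 (12mm below top) -41.0 foot x,z 58.0 -10.9 yaw 0.1 y0 -0.0 4322
grip along/lat/normal mm [69.   0.3 -2. ]
foot along/lat/normal mm [-6.   0.2 -0.1]
```

Emit:
servo_tool(plan=[{"tx":0.106,"ty":0,"tz":0.081,"yaw":0},{"tx":0.106,"ty":0,"tz":0.081,"yaw":0},{"tx":0.106,"ty":0,"tz":0.081,"yaw":0},{"tx":0.106,"ty":0,"tz":0.081,"yaw":0},{"tx":0.106,"ty":0,"tz":0.081,"yaw":0},{"tx":0.106,"ty":0,"tz":0.081,"yaw":0},{"tx":0.08,"ty":0,"tz":0.065,"yaw":0},{"tx":0,"ty":0,"tz":0,"yaw":0}])

```text
clock: 37.7
tool_pos: [0.6283, 0.1063, 0.0789]
tcp_rot: [-3.142, -0.001, 2.95]
force: [2.0, -0.5, -3.3]
gripper_width: 0.0209
grip_force: 51.0
```

Emit:
servo_tool(plan=[{"tx":0.052,"ty":0,"tz":0.042,"yaw":0},{"tx":0.052,"ty":0,"tz":0.042,"yaw":0},{"tx":0,"ty":0,"tz":0,"yaw":0}])

```text
clock: 38.0
tool_pos: [0.6258, 0.1068, 0.0769]
tcp_rot: [3.142, -0.0, 2.949]
force: [0.4, 0.1, -2.8]
gripper_width: 0.0207
grip_force: 51.0
```

```bash
python3 m5.py; python3 m4.py R 35
```

```text
stored- n 1864 alu range [ 3.5 39.4] wood max None normal top 10.2
L n 3105 alu range [ 3.9 39.5] wood max None normal top 10.2
R n 4416 alu range [ 9.9 51.7] wood max 8.8 normal top 11.4
stored+ n 3100 alu range [ 3.8 39.4] wood max None normal top 10.3
38.0 [0.6258 0.1068 0.0769] [ 0.4  0.1 -2.8]
38.05 tcp [0.6258 0.1068 0.0769] rot [ 1.7999e+02 -2.0000e-02  1.6899e+02] F [ 0.7 -0.  -2.4] w 0.021018698465168715 50.979772210121155
pitch down of foot 40.05 top line z at x=0 -56.9 axis z at x=0 (12mm below top) -41.2 foot x,z 26.1 -36.4 yaw -0.26 y0 0.1 1435
grip along/lat/normal mm [38.4  0.4 -0.7]
foot along/lat/normal mm [ 3.4  0.2 -0.7]
```

Emit:
servo_tool(plan=[{"tx":0.064,"ty":0,"tz":0.053,"yaw":0},{"tx":0.064,"ty":0,"tz":0.053,"yaw":0},{"tx":0.064,"ty":0,"tz":0.053,"yaw":0},{"tx":0.038,"ty":0,"tz":0.032,"yaw":0},{"tx":0.038,"ty":0,"tz":0.032,"yaw":0},{"tx":0.025,"ty":0,"tz":0.02,"yaw":0},{"tx":0,"ty":0,"tz":0,"yaw":0}])

```text
clock: 38.8
tool_pos: [0.6172, 0.1085, 0.0697]
tcp_rot: [3.142, -0.0, 2.949]
force: [1.7, -0.1, -3.4]
gripper_width: 0.0209
grip_force: 51.0
```

```bash
python3 m5.py
```

```text
stored- n 1378 alu range [ 3.4 38.9] wood max None normal top 10.1
L n 3365 alu range [ 3.9 39.4] wood max None normal top 10.2
R n 3486 alu range [ 3.9 40.3] wood max None normal top 11.5
stored+ n 3344 alu range [ 3.9 39.4] wood max None normal top 10.3
38.8 [0.6172 0.1085 0.0697] [ 1.7 -0.1 -3.4]
```

Emit:
servo_tool(plan=[{"tx":0.02,"ty":0,"tz":0.016,"yaw":0},{"tx":0.02,"ty":0,"tz":0.016,"yaw":0},{"tx":0.012,"ty":0,"tz":0.01,"yaw":0},{"tx":0,"ty":0,"tz":0,"yaw":0}])

```text
clock: 39.25
tool_pos: [0.6165, 0.1086, 0.0691]
tcp_rot: [3.141, 0.002, 2.949]
force: [4.4, -0.8, 0.7]
gripper_width: 0.0206
grip_force: 51.3
```

Emit:
servo_tool(plan=[{"tx":0,"ty":0,"tz":0,"yaw":0},{"tx":0,"ty":0,"tz":0,"yaw":0},{"tx":0,"ty":0,"tz":0,"yaw":0},{"tx":0,"ty":0,"tz":-0.5,"yaw":0},{"tx":0,"ty":0,"tz":-0.9,"yaw":0},{"tx":0,"ty":0,"tz":-0.9,"yaw":0},{"tx":0,"ty":0,"tz":-0.9,"yaw":0},{"tx":0,"ty":0,"tz":0,"yaw":0},{"tx":0,"ty":0,"tz":0,"yaw":0}], gripper=-0.1)

```text
clock: 40.15
tool_pos: [0.6164, 0.1088, 0.1659]
tcp_rot: [3.141, 0.002, 2.949]
force: [0.3, -0.6, -0.6]
gripper_width: 0.0383
grip_force: 0.0
```

```bash
python3 m5.py; python3 - <<'E'
from h import *
im=grab('wrist')[0]; cv2.imwrite('pics/w8.png',im)
E
```

```text
stored- n 1212 alu range [ 3.7 39.6] wood max None normal top 10.2
L n 1216 alu range [ 3.7 39.6] wood max None normal top 10.2
R n 1209 alu range [ 3.7 39.6] wood max None normal top 10.3
stored+ n 1213 alu range [ 3.9 39.5] wood max None normal top 10.2
40.15 [0.6164 0.1088 0.1659] [ 0.3 -0.6 -0.6]
```

View pics/w8.png

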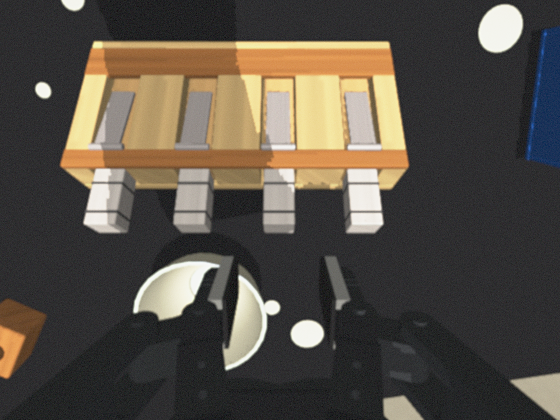

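All four heads, at (108,200), (193,200), (279,200) and (363,200), stand out equally at 39.6 mm, and the gripper is clear. I am handing in.

```bash
python3 -c "
from plant import *
print(sign_off())"
```

```text
the job is handed in; nothing more can be done
None
```

Job handed in at about 40 s: both spares sit in the two middle pockets, their heads standing out the same 39.6 mm as the two stored stamps; the hand-in returned no verdict.

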